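# Empty and clean the turning machine's catch tray

## Robot

A 6-joint arm with a two-finger parallel gripper is mounted at the origin on the work surface. World frame = base frame: x ahead of the robot, y to its left, z up, the work surface at z = 0. Lengths are in m, angles in rad, forces in N, time in s.
With the tool pointing down it reaches from about 0.35 to 0.775 m from the base axis. Payload 7.3 kg.
Tool frame: the origin (TCP) lies between the finger pads; the fingertips stand 14 mm ahead of it and the grasp point (between the pads) lies 5 mm behind it; z points along the fingers, y is the direction in which the jaws open and shut (so a half turn about z gives the same grasp; the last joint's range is limited). The gripper opens to 92 mm and grips with 3 to 60 N. Pads are 19 mm wide; open, the fingers measure 130 mm over their backs; the gripper's body (75 mm by 190 mm) begins 47 mm behind the grasp point.
Start: joints at [1.054, 0.342, 1.524, -0, 1.275, -0.146], TCP at [0.19, 0.489, 0.241] pointing down, gripper open.
Joint ranges: [-2.53, 2.53], [-0.77, 2.02], [0.04, 2.7], [-1, 4.14], [0.28, 2.66], [-3.11, 3.11]. Speed limits (rad/s): [2.57, 2.57, 3.14, 3.14, 3.14, 3.14].

## Interface

Orientations are given as [roll, pitch, yaw] about the fixed x, y, z axes, in that order (R = Rz(yaw) Ry(pitch) Rx(roll)).
In Python, from cell import robot gives the robot as it stands.
- The arm moves only by the shell command python3 -m creep 'ROWS' [FORCE]. ROWS is JSON, a list that holds one entry, the list of rows, each a list of 7 numbers: the shift along the tool's x, y, z in cm, then the turn, a rotation vector about the tool's x, y, z in degrees, then the gripper command: -1 is shut, 1 is fully open, values between are in proportion. In form: [[[tx, ty, tz, wx, wy, wz, gripper], ...]]. A call has 1 to 8 rows; each row is the pose to reach, as a shift and turn from the pose measured when the call began, along the tool's axes at that moment; what a row does not reach only later rows make up. A row lasts 1/10 s, in which the tool goes at most 50 mm and 8.59 degrees, less where a joint would pass 70% of its speed; a pose out of reach is approached as far as the arm can. A call with a gripper value outside its range is refused whole. The fingers move at their own pace and stop on an object; FORCE is the grip in N (left out, the last holds). Time passes only in rows, so rows that repeat a pose let the fingers close. It gives the time, the measured TCP pose, the force and the opening at its end, in the units of the state.
- robot.observe(): the state, without advancing time (a new reading comes with each control period).
- robot.read_camera(name): name is "side" or "top"; returns the picture (420x560x3 uint8, red, green, blue); there is no depth.
- robot.camera_params(name): a dict with "camera_matrix" (3x3 intrinsics, pixels), "R" (3x3) and "t" (3): a world point X has camera coordinates R X + t. Camera axes: x right, y down, z forward; pixel columns grow to the right and rows downward; lengths in m; the calibration is good to about 2 mm. A picture is of the moment at which its call begins. camera_params takes no time and is no camera call.
- robot.hand_in(): hands the job in, once; it reports no verdict.
Trained networks look in the newest picture that a camera, given by its name, has taken for a name from the list of things; names that differ only in an ending like _2 or _b are one class to them, and where a whole thing is asked for, a point or a joint stands for the part that bears it (a point fixed in the world has none). Each returns a list of dicts, best first, with "score" (0 to 1); they miss things now and then, are a little off and sometimes report something else, mostly with a low value. They report only what shows in the picture. A call takes as long as a camera call.
- robot.look_for(camera, label): "centre" ([x, y, z] in m, in the coordinates of the camera as it stood for that picture, good to about 4 mm: the middle of the surface that is visible of it).
- robot.masks_of(camera, label): "mask" (420x560 bool, what is visible of it).
The state is a dict: "time": time; "qpos": joint angles; "qvel": joint speeds; "joint_efforts": joint torques, N m; "tool_pos": TCP position; "tool_rot": TCP orientation; "contact_force": force on the tool from outside, world axes, zero at the start; "torque": the same for the moment, N m; "opening": finger opening in m.
Only numpy, scipy, OpenCV 4.12 (cv2) and the standard library are available. Lean on these libraries where they do the work, as an engineer would, in place of code of your own. Each camera call takes 0.05 s, during which the arm holds its last target.

## Task

Collect the finished parts from the machine's catch tray into the tote: clamp feet (the T-shaped ones) into its larger compartment, flanged bushes into its smaller one. When all are in, take the scraper block and sweep every loose steel chip off the deck into the chip pan along its open side (sweep the chips, do not lift them), then stand the scraper upright again in the middle of its rubber mat, lined up with the mat. Leave the jar, slide box and objective where they are.

Things in the scene. Friction and masses are not known exactly. Their poses are not given: they have to be found in the camera images.
- tray: catch tray fixed to a low white benchtop turning machine. Origin on the table (z = 0). In its frame: flat steel deck 50 mm above the table, x -120..120, y -115..145 mm; lips 12 mm above the deck at both x ends and the +y side; the -y side is open and drops into the chip pan. Beyond the +x lip a chute rises from 60 to 115 mm; machine face at x = 250, 180 mm tall
- pan (a point): centre of the chip pan's inner floor: an open trough along the deck's open side, at x -120..120, y -185..-115 mm in the tray's frame (this point is x 0, y -150). Floor 4 mm above the table, rim 34 mm above the table, 16 mm below the deck. Axes as the tray's
- tote: open grey tote fixed on the table, 278 x 198 mm outside (x, y), 64 mm high, walls 4 mm, inner floor 4 mm up. Origin: centre of its underside. A cross wall 4 mm thick, top 54 mm up, stands at x = -25 mm: larger compartment x -23..135 mm, smaller x -135..-27 mm, both y -95..95 mm. Stands left or right of the tray
- mat: flat black rubber mat fixed on the table, 180 x 96 mm (x, y), 4 mm thick: the scraper's home. Origin: centre of its underside. On the other side of the tray from the tote
- scraper: scraper block: an aluminium bar 130 x 44 mm (x, y), 18 mm high with a rubber strip under it, and an upright black grip in its middle, 50 mm long (x), 18 mm thick (y), top 60 mm above the underside; 250 g. Origin: centre of its underside, z up. Starts standing on the mat
- clamp1: finished clamp foot of bare aluminium, an upside-down T: base plate 44 x 32 x 8 mm (x, y, z) with a rib 10 mm thick (y) and 44 mm long (x) standing along its middle, 30 mm high in all; 60 g. Origin: centre of its underside, z up out of the rib. 4 to 6 parts (feet and bushes together) start upright on the deck; absent ones read None
- clamp2: finished clamp foot of bare aluminium, an upside-down T: base plate 44 x 32 x 8 mm (x, y, z) with a rib 10 mm thick (y) and 44 mm long (x) standing along its middle, 30 mm high in all; 60 g. Origin: centre of its underside, z up out of the rib. 4 to 6 parts (feet and bushes together) start upright on the deck; absent ones read None
- clamp3: finished clamp foot of bare aluminium, an upside-down T: base plate 44 x 32 x 8 mm (x, y, z) with a rib 10 mm thick (y) and 44 mm long (x) standing along its middle, 30 mm high in all; 60 g. Origin: centre of its underside, z up out of the rib. 4 to 6 parts (feet and bushes together) start upright on the deck; absent ones read None
- bush1: finished flanged bush of bare steel: round flange 36 mm across and 8 mm thick with a round boss 24 mm across on it, 30 mm high in all; 140 g. Origin: centre of its underside, z up along the boss. May be absent (None)
- bush2: finished flanged bush of bare steel: round flange 36 mm across and 8 mm thick with a round boss 24 mm across on it, 30 mm high in all; 140 g. Origin: centre of its underside, z up along the boss. May be absent (None)
- bush3: finished flanged bush of bare steel: round flange 36 mm across and 8 mm thick with a round boss 24 mm across on it, 30 mm high in all; 140 g. Origin: centre of its underside, z up along the boss. May be absent (None)
- chip1: loose dark steel chip (offcut), block 16 x 12 x 8 mm, 12 g, starts lying on the deck; origin: centre of its underside. 3 to 5 chips at the start; absent ones read None
- chip2: loose dark steel chip (offcut), disc 16 mm across, 8 mm high, 12 g, starts lying on the deck; origin: centre of its underside. 3 to 5 chips at the start; absent ones read None
- chip3: loose dark steel chip (offcut), block 16 x 12 x 8 mm, 12 g, starts lying on the deck; origin: centre of its underside. 3 to 5 chips at the start; absent ones read None
- chip4: loose dark steel chip (offcut), disc 16 mm across, 8 mm high, 12 g, starts lying on the deck; origin: centre of its underside. 3 to 5 chips at the start; absent ones read None
- chip5: loose dark steel chip (offcut), block 16 x 12 x 8 mm, 12 g, starts lying on the deck; origin: centre of its underside. 3 to 5 chips at the start; absent ones read None
- jar: amber jar with a white cap, 52 mm across, 75 mm high: leave alone. Origin: centre of its underside
- slidebox: white plastic slide box 30 x 85 x 30 mm: leave alone. Origin: centre of its underside
- objective: black microscope objective 34 mm across, 48 mm high: leave alone. Origin: centre of its underside

How it is judged:
By the outcome, as a careful person would: the job done as asked, in the order asked, and still so for the second after the job is handed in, with the robot touching nothing.
Of clamp1, clamp2, clamp3, bush1, bush2, bush3 only 4 to 6 are there at a start; the rules pass over those that are not, and their reading is None.
Of chip1, chip2, chip3, chip4, chip5 only 3 to 5 are there at a start; the rules pass over those that are not, and their reading is None.
At some moment in a run one of clamp1, clamp2, clamp3, bush1, bush2, bush3, scraper may be knocked a few centimetres aside while the robot is not near it.
Once in a run the grip may slacken for a moment while it holds something.
It also fails if it takes over 210 s, if anything falls off the work surface, if the arm or the gripper's body presses on something with over 40 N, if the wrist force passes 120 N, or if a joint passes its speed limit or range.

## Working session

There is one attempt and no reset: what is moved stays moved. The work goes in short steps, Python scripts to look and compute and a shell command to move; the robot and the scene stay as the last step left them, time stands still between calls to the robot, and variables do not carry over. Pictures are saved under pics/ and viewed, and the job is handed in when it is done.

```bash
ls; mkdir -p pics; python3 - <<'E'
from cell import robot
import cv2
print(robot.observe())
for n in ("side","top"):
    im=robot.read_camera(n); cv2.imwrite(f"pics/{n}0.png",im[:,:,::-1])
    p=robot.camera_params(n); print(n,p)
E
```

```text
pics
{'time': 0.0, 'qpos': array([ 1.05399732e+00,  3.42721876e-01,  1.52499362e+00, -1.18646106e-05,
        1.27539749e+00, -1.46023521e-01]), 'qvel': array([ 0.00165783, -0.00080153,  0.00011052, -0.0012038 , -0.00165188,
       -0.00045767]), 'joint_efforts': array([-3.35123359e-04, -4.31235337e+01, -2.44226933e+01,  7.17120920e-02,
        5.55522332e-02, -2.20040265e-04]), 'tool_pos': array([0.19003402, 0.48899668, 0.24005355]), 'tool_rot': array([-3.14008685e+00, -2.09991609e-04,  2.77082047e+00]), 'contact_force': array([ 0.51169769, -0.53887016,  0.6421101 ]), 'torque': array([-0.00212832,  0.00098587, -0.01207112]), 'opening': 0.09181378841964848}
side {'camera_matrix': array([[420.38414836,   0.        , 280.84577946],
       [  0.        , 420.38414836, 208.23973848],
       [  0.        ,   0.        ,   1.        ]]), 'R': array([[ 0.9872559 , -0.15849978,  0.01426917],
       [-0.10457702, -0.71373359, -0.69256624],
       [ 0.11995598,  0.68224788, -0.72121314]]), 't': array([-0.58098236,  0.09531964,  1.13919334])}
top {'camera_matrix': array([[525.6840605 ,   0.        , 274.16377444],
       [  0.        , 525.6840605 , 209.96240749],
       [  0.        ,   0.        ,   1.        ]]), 'R': array([[ 0.02062442, -0.99974571,  0.00911862],
       [-0.97999968, -0.02202098, -0.19777692],
       [ 0.19792743, -0.00485721, -0.98020464]]), 't': array([-0.01465131,  0.57428461,  1.08299334])}
```

View pics/top0.png

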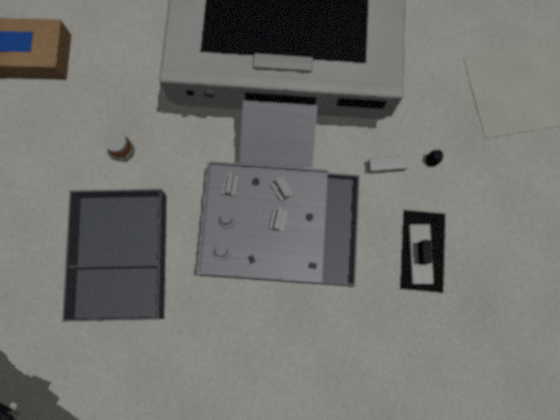

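View pics/side0.png

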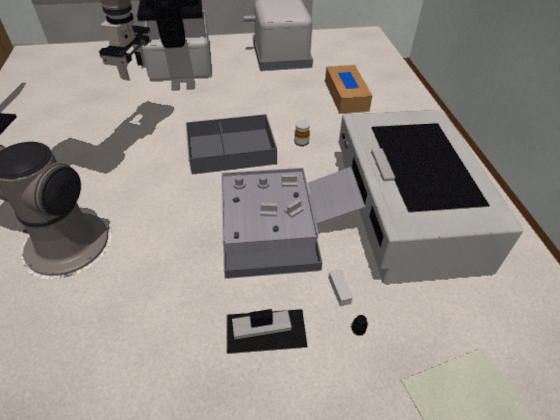

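```bash
cat > h.py <<'E'
import numpy as np, cv2
from cell import robot
from scipy.optimize import minimize
P={n:robot.camera_params(n) for n in("side","top")}
def proj(n,X):
    p=P[n];c=np.atleast_2d(X)@p["R"].T+p["t"];u=c@p["camera_matrix"].T;return u[:,:2]/u[:,2:]
def cam2w(n,c): p=P[n];return p["R"].T@(np.array(c)-p["t"])
def pix2w(n,uv,z):
    p=P[n];d=p["R"].T@np.linalg.inv(p["camera_matrix"])@np.array([uv[0],uv[1],1.]);o=-p["R"].T@p["t"]
    return o+d*(z-o[2])/d[2]
def box(x,y,z0,z1,cx=0,cy=0): return np.array([[cx+a*x/2,cy+b*y/2,c] for a in(-1,1) for b in(-1,1) for c in(z0,z1)])
def cyl(d,z0,z1):
    t=np.linspace(0,2*np.pi,24,endpoint=False);return np.array([[d/2*np.cos(a),d/2*np.sin(a),z] for a in t for z in(z0,z1)])
M={"clamp":[box(.044,.032,0,.008),box(.044,.010,0,.030)],"bush":[cyl(.036,0,.008),cyl(.024,0,.030)],
"chip":[cyl(.015,0,.008)],"scraper":[box(.130,.044,0,.018),box(.050,.018,0,.060)],"mat":[box(.18,.096,0,.004)],
"tote":[box(.278,.198,0,.064)]}
def sil(n,parts,pose,z,S=4):
    x,y,a=pose;R=np.array([[np.cos(a),-np.sin(a),0],[np.sin(a),np.cos(a),0],[0,0,1]])
    im=np.zeros((420*S,560*S),np.uint8)
    for b in parts:
        q=proj(n,b@R.T+[x,y,z]);h=cv2.convexHull(((q+.5)*S).astype(np.float32)).astype(np.int32);cv2.fillConvexPoly(im,h,1)
    return im
def fit(kind,z,masks,x0,yaws=None,free=True):
    """masks: dict cam->bool mask; silhouettes"""
    S=4;big={};
    for n,m in masks.items():
        big[n]=cv2.resize(m.astype(np.uint8)*255,(560*S,420*S),interpolation=cv2.INTER_LINEAR)>127
    def cost(p):
        c=0
        for n in big:
            s=sil(n,M[kind],(p[0],p[1],p[2]),z,S)>0
            c+=1-(s&big[n]).sum()/max(1,(s|big[n]).sum())
        return c/len(big)
    best=None
    for a in (yaws if yaws is not None else np.arange(0,np.pi,np.pi/8)):
        sim=np.array([[x0[0],x0[1],a],[x0[0]+.008,x0[1],a],[x0[0],x0[1]+.008,a],[x0[0],x0[1],a+.25]])
        r=minimize(cost,sim[0],method="Nelder-Mead",options=dict(initial_simplex=sim,xatol=2e-4,fatol=1e-4,maxiter=90))
        if best is None or r.fun<best.fun: best=r
    return best.x,best.fun
def yawof(): return robot.observe()["tool_rot"][2]
def locate(kind,z,label,minsc=.3,yaws=None,cams=("top","side")):
    """pair detections over cameras and fit"""
    D={n:[d for d in robot.masks_of(n,label) if d["score"]>minsc and d["mask"].sum()>5] for n in cams}
    C={}
    for n in cams:
        C[n]=[]
        for d in D[n]:
            ys,xs=np.nonzero(d["mask"]);hz={"chip":.005,"clamp":.014,"bush":.014,"scraper":.02}.get(kind,.002)
            C[n].append((pix2w(n,(xs.mean(),ys.mean()),z+hz)[:2],d))
    out=[];used=set()
    for c,d in C[cams[0]]:
        ms={cams[0]:d["mask"]};
        if len(cams)>1:
            k=[(np.linalg.norm(c-c2),i) for i,(c2,_) in enumerate(C[cams[1]]) if i not in used]
            if k and min(k)[0]<.02: i=min(k)[1];used.add(i);ms[cams[1]]=C[cams[1]][i][1]["mask"]
        p,f=fit(kind,z,ms,c,yaws);out.append((p,f,round(d["score"],2),list(ms)))
    for n in cams[1:]:
        for i,(c,d) in enumerate(C[n]):
            if i not in used: p,f=fit(kind,z,{n:d["mask"]},c,yaws);out.append((p,f,round(d["score"],2),[n]))
    return out
def show(kind,z,label,**k):
    o=locate(kind,z,label,**k)
    for p,f,s,m in o: print(label,np.round(p[:2],4),"yaw",round(np.degrees(p[2]),1),"cost",round(f,3),"score",s,m)
    return o
E
python3 - <<'E'
from h import *
for n in("top","side"): robot.read_camera(n)
for k in("mat","scraper","tote"):
    show(k,.004 if k=="scraper" else 0,k,yaws=[-.3,0,.3,np.pi/2-.3,np.pi/2,np.pi/2+.3])
show("clamp",.05,"clamp1");show("bush",.05,"bush1",yaws=[0]);show("chip",.05,"chip1",yaws=[0]);show("chip",.05,"chip2",yaws=[0])
for l in("tray","jar","slidebox","objective"):
  for n in("top","side"):
    for d in robot.look_for(n,l): print(l,n,cam2w(n,d["centre"]).round(3),round(d["score"],2))
im=robot.read_camera("top")
cv2.imwrite("pics/t1.png",cv2.resize(im[150:300,190:370],None,fx=4.4,fy=4,interpolation=cv2.INTER_CUBIC)[:,:,::-1])
cv2.imwrite("pics/s1.png",cv2.resize(robot.read_camera("side")[160:280,210:330],None,fx=5,fy=5,interpolation=cv2.INTER_CUBIC)[:,:,::-1])
E
```

```text
mat [ 0.5001 -0.3381] yaw 175.6 cost 0.431 score 0.6 ['top', 'side']
scraper [ 0.491  -0.3287] yaw 1.3 cost 0.075 score 0.69 ['top', 'side']
tote [0.4733 0.3371] yaw 2.5 cost 0.01 score 0.71 ['top']
tote [0.4709 0.3396] yaw 2.5 cost 0.028 score 0.86 ['side']
clamp1 [ 0.5524 -0.0107] yaw -13.7 cost 0.136 score 0.76 ['top', 'side']
clamp1 [ 0.6212 -0.0185] yaw 30.0 cost 0.143 score 0.67 ['top', 'side']
clamp1 [0.6254 0.0957] yaw -4.3 cost 0.077 score 0.51 ['side']
bush1 [ 0.6217 -0.0184] yaw 9.9 cost 0.31 score 0.75 ['top']
bush1 [0.4817 0.1092] yaw 11.0 cost 0.151 score 0.62 ['top', 'side']
bush1 [0.5512 0.0999] yaw 7.2 cost 0.259 score 0.61 ['top', 'side']
chip1 [0.64   0.0391] yaw -2.0 cost 0.078 score 0.58 ['top']
chip1 [0.4686 0.043 ] yaw 8.0 cost 0.135 score 0.57 ['top']
chip1 [ 0.4573 -0.0867] yaw 7.3 cost 0.13 score 0.56 ['top']
chip1 [ 0.5626 -0.0801] yaw 9.5 cost 0.099 score 0.55 ['top']
chip2 [0.64   0.0391] yaw -2.0 cost 0.078 score 0.58 ['top']
chip2 [0.4686 0.043 ] yaw 8.0 cost 0.135 score 0.57 ['top']
chip2 [ 0.4573 -0.0867] yaw 7.3 cost 0.13 score 0.56 ['top']
chip2 [ 0.5626 -0.0801] yaw 9.5 cost 0.099 score 0.55 ['top']
tray top [ 0.799 -0.021  0.14 ] 0.73
tray side [ 0.847 -0.105  0.153] 0.65
jar top [0.709 0.347 0.08 ] 0.69
jar side [0.712 0.334 0.051] 0.66
jar side [ 0.846 -0.102  0.154] 0.58
jar side [0.471 0.364 0.022] 0.51
slidebox top [ 0.695 -0.257  0.032] 0.88
slidebox top [0.474 0.35  0.005] 0.52
slidebox side [ 0.688 -0.266  0.027] 0.66
objective top [ 0.706 -0.362  0.033] 0.8
objective side [ 0.71  -0.371  0.032] 0.49
```

View pics/t1.png

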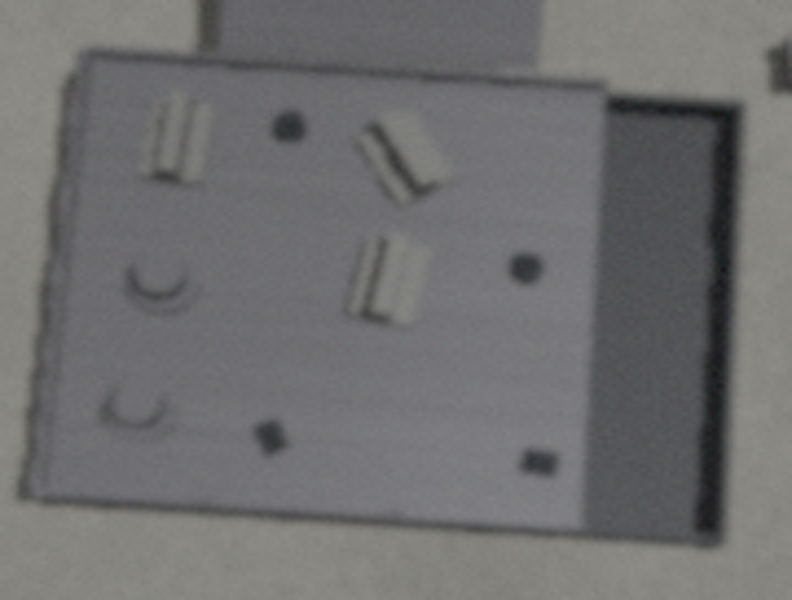

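View pics/s1.png

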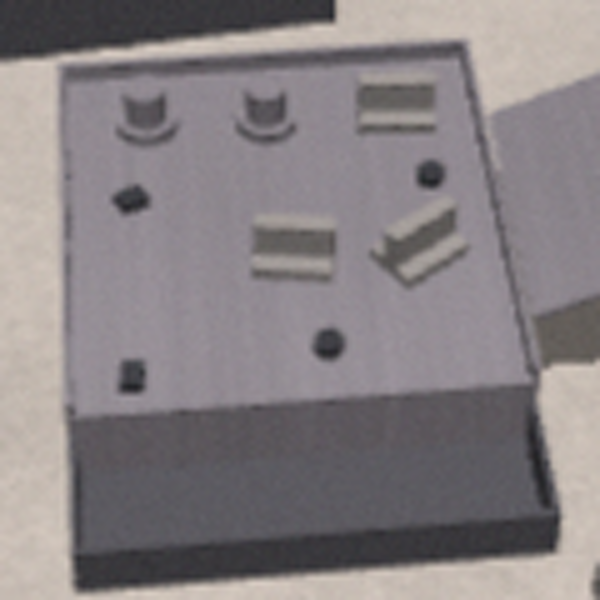

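```bash
cat >> h.py <<'E'
def T(pose,X):
    x,y,a=pose;R=np.array([[np.cos(a),-np.sin(a),0],[np.sin(a),np.cos(a),0],[0,0,1]]);return np.atleast_2d(X)@R.T+[x,y,0]
def T_inv(pose,X):
    x,y,a=pose;d=np.asarray(X)[:2]-[x,y];c,s=np.cos(a),np.sin(a);return np.array([c*d[0]+s*d[1],-s*d[0]+c*d[1]])
E
python3 - <<'E'
from h import *
from scipy.optimize import least_squares
obs=[("top",(-.12,-.115,.05),(583,527)),("top",(.122,-.115,.062),(606,82)),("top",(.122,.147,.062),(82,52)),("top",(-.122,.147,.062),(20,497)),
("side",(-.122,-.115,.05),(73,417)),("side",(.122,-.115,.05),(537,382)),("side",(-.122,.147,.062),(60,65)),("side",(.122,.147,.062),(467,42))]
def px(n,u): return np.array([190+u[0]/4.4,150+u[1]/4]) -.4 if n=="top" else np.array([210+u[0]/5,160+u[1]/5])-.4
def res(p,only=None): return np.concatenate([(proj(n,T(p,X))[0]-px(n,u)) for n,X,u in obs if only in(None,n)])
for o in (None,"top","side"):
    r=least_squares(res,[.56,.01,0],args=(o,),loss="soft_l1");print(r.x.round(4),np.degrees(r.x[2]).round(2),res(r.x).reshape(-1,2).round(1).tolist())
for n in("top","side"): robot.read_camera(n)
ms={}
for n in("top","side"):
    a=robot.masks_of(n,"mat")[0]["mask"];b=robot.masks_of(n,"scraper")[0]["mask"]
    # only mat footprint: union
    ms[n]=a|b; ys,xs=np.nonzero(a);print(n,a.sum(),b.sum(),xs.min(),xs.max(),ys.min(),ys.max())
p,f=fit("mat",0,{"top":ms["top"]},(.5,-.338),[-.1,.1,np.pi/2]);print("mat top",p.round(4),np.degrees(p[2]),f)
M["matscr"]=M["mat"]
p,f=fit("mat",0,ms,(.5,-.338),[-.1,.1]);print("mat both",p.round(4),np.degrees(p[2]),f)
show("scraper",.004,"scraper",yaws=[-.1,.1],cams=("top",));show("scraper",.004,"scraper",yaws=[-.1,.1],cams=("side",))
im=np.hstack([cv2.resize(robot.read_camera("top")[195:305,380:470],None,fx=4,fy=4,interpolation=cv2.INTER_CUBIC),cv2.resize(robot.read_camera("side")[295:405,220:330],None,fx=4,fy=4,interpolation=cv2.INTER_CUBIC)])
cv2.imwrite("pics/mat.png",im[:,:,::-1])
E
```

```text
[ 0.5488  0.0045 -0.047 ] -2.69 [[-1.3, -0.1], [-0.5, 0.1], [-0.4, -0.5], [3.0, -0.5], [-0.7, 0.7], [-0.0, 0.4], [-0.0, 0.4], [-0.5, -0.1]]
[ 0.5482  0.0037 -0.045 ] -2.58 [[-0.8, 0.1], [-0.2, 0.2], [-0.1, -0.1], [3.5, -0.1], [-0.8, 1.0], [-0.1, 0.6], [-0.3, 0.6], [-0.7, 0.0]]
[ 0.5498  0.0059 -0.0482] -2.76 [[-2.0, -0.5], [-1.0, -0.3], [-0.9, -1.0], [2.3, -1.1], [-0.4, 0.2], [0.2, 0.0], [0.4, 0.0], [-0.2, -0.4]]
top 2203 1301 400 445 209 292
side 1872 1299 226 307 309 353
mat top [ 0.5015 -0.3385 -0.0718] -4.113390671361335 0.021922488344780944
mat both [ 0.5006 -0.3373 -0.067 ] -3.839985711575257 0.04341124974787047
scraper [ 0.4936 -0.3294] yaw 1.3 cost 0.027 score 0.78 ['top']
scraper [ 0.4891 -0.3263] yaw 0.8 cost 0.037 score 0.73 ['side']
```

View pics/mat.png

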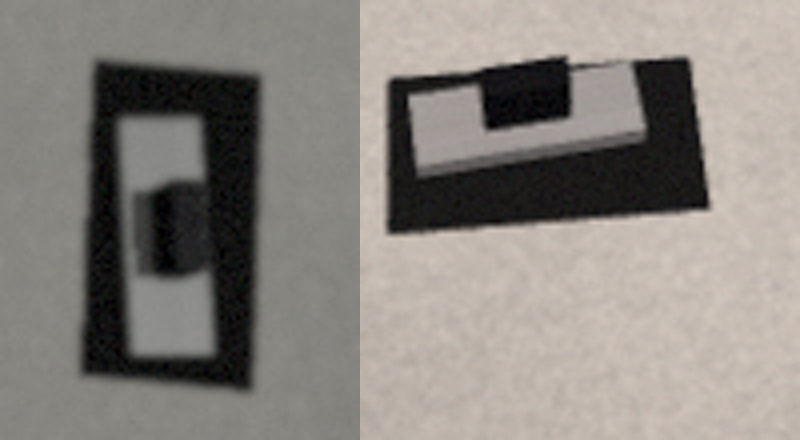

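```bash
cat >> h.py <<'E'
from scipy.spatial.transform import Rotation as Rn
TRAY=(.5488,.0045,-.047);MAT=(.501,-.338,-.070);TOTE=(.472,.338,.0436)
def plan(*ts):
    """targets (x,y,z,yawdeg) -> tool-frame rows from the present pose"""
    o=robot.observe();p=o["tool_pos"];Rc=Rn.from_euler("xyz",o["tool_rot"])
    print("t",round(o["time"],2),"tcp",p.round(4),"rpy",np.degrees(o["tool_rot"]).round(2),"open",round(o["opening"],4),"F",o["contact_force"].round(1))
    for x,y,z,yaw in ts:
        Rt=Rn.from_euler("xyz",[np.pi,0,np.radians(yaw)]);rv=np.degrees((Rc.inv()*Rt).as_rotvec());d=Rc.inv().apply(np.array([x,y,z])-p)*100
        q1=np.arctan2(y,x);q6=q1+np.pi/2-np.radians(yaw)
        print("row",d.round(2),rv.round(1),"dist mm",round(np.linalg.norm(d)*10),"q6~",round((q6+np.pi)%(2*np.pi)-np.pi,2),"r",round(np.hypot(x,y),3))
def status(what=("clamp","bush","chip")):
    for n in("top","side"): robot.read_camera(n)
    for k in what: show(k,.05,k+"1",yaws=None if k=="clamp" else [0])
E
python3 - <<'E'
from h import *
status(("clamp",))
plan((.6254,.0957,.16,175.7),(.6254,.0957,.074,175.7))
E
```

```text
clamp1 [ 0.5516 -0.011 ] yaw 167.0 cost 0.129 score 0.84 ['top', 'side']
clamp1 [0.6277 0.0967] yaw -8.2 cost 0.131 score 0.73 ['top', 'side']
clamp1 [ 0.6228 -0.0193] yaw 28.7 cost 0.107 score 0.56 ['top']
t 2.1 tcp [0.1902 0.4893 0.2407] rpy [180.     0.   158.75] open 0.0918 F [ 0.8  0.  -0.6]
row [-54.82 -20.92   8.07] [  0.    0.  -16.9] dist mm 592 q6~ -1.34 r 0.633
row [-54.82 -20.92  16.67] [  0.    0.  -16.9] dist mm 610 q6~ -1.34 r 0.633
```

```bash
python3 -m creep '[[[-10,-4,1,0,0,-8,1],[-20,-8,2,0,0,-16.9,1],[-30,-11.5,3,0,0,-16.9,0.5],[-40,-15.5,4,0,0,-16.9,0],[-46,-17.5,5,0,0,-16.9,-0.13],[-50,-19,6,0,0,-16.9,-0.13],[-54.8,-20.9,7,0,0,-16.9,-0.13],[-54.8,-20.9,8,0,0,-16.9,-0.13]]]' 30
python3 - <<'E'
from h import *
plan((.6265,.096,.11,174.5),(.6265,.096,.074,174.5))
E
```

```text
time: 2.9
tool_pos: [0.4794, 0.2271, 0.1961]
tool_rot: [3.141, 0.001, 3.066]
contact_force: [-0.4, 0.3, 0.3]
opening: 0.0484
t 2.9 tcp [0.4794 0.2271 0.1961] rpy [1.7996e+02 6.0000e-02 1.7565e+02] open 0.0484 F [-0.4  0.3  0.3]
row [-15.66 -11.96   8.62] [0.  0.1 1.1] dist mm 215 q6~ -1.32 r 0.634
row [-15.65 -11.97  12.22] [0.  0.1 1.1] dist mm 232 q6~ -1.32 r 0.634
```

```bash
python3 -m creep '[[[-4,-3,1.5,0,0,1,-0.13],[-8,-6,3,0,0,1,-0.13],[-12,-9,5,0,0,1,-0.13],[-15.6,-12,7,0,0,1,-0.13],[-15.6,-12,7,0,0,1,-0.13],[-15.6,-12,8,0,0,1,-0.13],[-15.6,-12,8.6,0,0,1,-0.13]]]'
python3 - <<'E'
from h import *
plan((.6265,.096,.11,174.5),(.6265,.096,.074,174.5))
for n in("top","side"):
    im=robot.read_camera(n);c=im[140:290,190:370] if n=="top" else im[140:280,200:360]
    cv2.imwrite(f"pics/a_{n}.png",cv2.resize(c,None,fx=4,fy=4,interpolation=cv2.INTER_CUBIC)[:,:,::-1])
E
```

```text
time: 3.6
tool_pos: [0.6249, 0.0965, 0.1094]
tool_rot: [3.141, -0.0, 3.048]
contact_force: [-0.4, 0.2, 0.0]
opening: 0.0401
t 3.6 tcp [0.6249 0.0965 0.1094] rpy [ 1.7995e+02 -3.0000e-02  1.7466e+02] open 0.0401 F [-0.4  0.2  0. ]
row [-0.17 -0.03 -0.06] [ 0.1 -0.   0.2] dist mm 2 q6~ -1.32 r 0.634
row [-0.17 -0.04  3.54] [ 0.1 -0.   0.2] dist mm 35 q6~ -1.32 r 0.634
```

View pics/a_side.png

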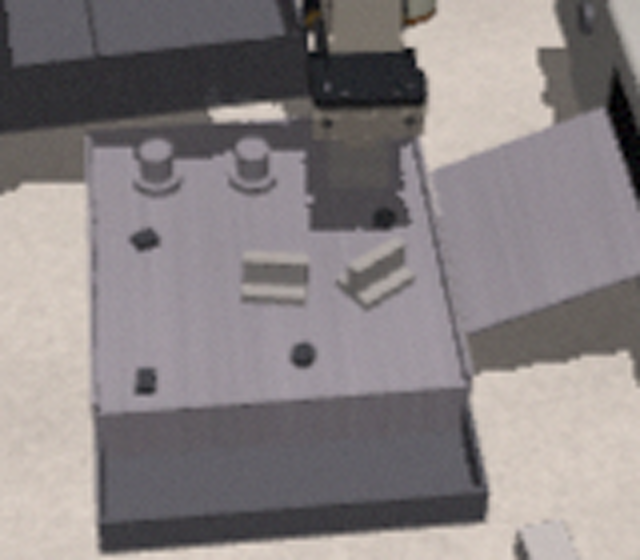

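```bash
python3 -m creep '[[[-0.1,0,1,0,0,0,-0.13],[-0.1,0,2,0,0,0,-0.13],[-0.1,0,3,0,0,0,-0.13],[-0.1,0,3.5,0,0,0,-0.13],[-0.1,0,3.5,0,0,0,-0.13],[-0.1,0,3.5,0,0,0,-1],[-0.1,0,3.5,0,0,0,-1],[-0.1,0,3.5,0,0,0,-1]]]' 30
python3 -m creep '[[[0,0,0,0,0,0,-1],[0,0,0,0,0,0,-1],[0,0,-2,0,0,0,-1],[0,0,-5,0,0,0,-1],[0,0,-8,0,0,0,-1],[0,0,-8,0,0,0,-1]]]' 30
python3 - <<'E'
from h import *
g=T(TOTE,[.095,.045,0])[0];print(g)
plan((g[0],g[1],.155,182.5),(g[0],g[1],.034,182.5))
robot.read_camera("side");robot.read_camera("top")
for n in("top","side"):
    im=robot.read_camera(n);c=im[140:290,100:370] if n=="top" else im[140:280,160:360]
    cv2.imwrite(f"pics/b_{n}.png",cv2.resize(c,None,fx=3,fy=3,interpolation=cv2.INTER_CUBIC)[:,:,::-1])
E
```

```text
time: 4.5
tool_pos: [0.6257, 0.097, 0.0751]
tool_rot: [3.141, -0.0, 3.05]
contact_force: [0.9, 0.1, -0.9]
opening: 0.0204
time: 5.1
tool_pos: [0.628, 0.0971, 0.1598]
tool_rot: [3.14, 0.008, 3.05]
contact_force: [0.3, 0.3, -0.3]
opening: 0.0098
[0.56494834 0.38709792 0.        ]
t 5.1 tcp [0.628  0.0971 0.1598] rpy [179.89   0.48 174.74] open 0.0098 F [ 0.3  0.3 -0.3]
row [ 8.94 28.3   0.46] [ 0.1  0.5 -7.8] dist mm 297 q6~ -1.01 r 0.685
row [ 9.04 28.28 12.56] [ 0.1  0.5 -7.8] dist mm 322 q6~ -1.01 r 0.685
```

View pics/b_side.png

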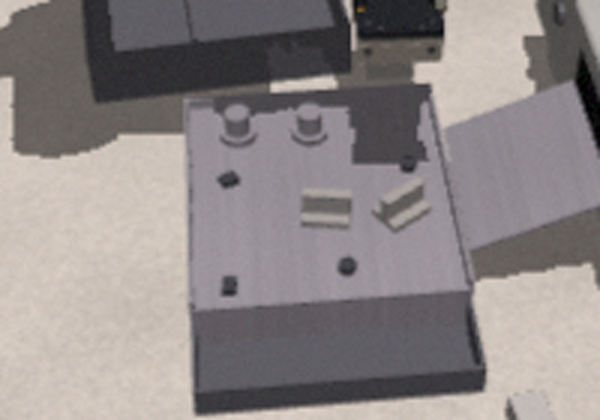

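```bash
python3 -m creep '[[[1.5,4.5,0,0,0,-2,-1],[3,9,0,0,0,-4,-1],[4.5,14,0,0,0,-6,-1],[6,18.5,0,0,0,-7.8,-1],[7.5,23,0,0,0,-7.8,-1],[9,28.3,0.4,0,0.5,-7.8,-1],[9,28.3,0.4,0,0.5,-7.8,-1],[9,28.3,0.4,0,0.5,-7.8,-1]]]'
python3 - <<'E'
from h import *
g=(.565,.387)
plan((g[0],g[1],.034,182.5))
E
```

```text
time: 6.1
tool_pos: [0.5598, 0.3881, 0.1479]
tool_rot: [-3.141, -0.014, -3.094]
contact_force: [-0.6, -1.0, -1.0]
opening: 0.0098
t 6.1 tcp [0.5598 0.3881 0.1479] rpy [-179.99   -0.81 -177.3 ] open 0.0098 F [-0.6 -1.  -1. ]
row [-0.68 -0.14 11.38] [-0.  -0.8  0.2] dist mm 114 q6~ -1.01 r 0.685
```

```bash
python3 -m creep '[[[-0.3,-0.1,2.5,0,-0.8,0,-1],[-0.5,-0.1,5,0,-0.8,0,-1],[-0.6,-0.1,8,0,-0.8,0,-1],[-0.6,-0.1,10,0,-0.8,0,-1],[-0.6,-0.1,11.2,0,-0.8,0,-1],[-0.6,-0.1,11.6,0,-0.8,0,-1],[-0.6,-0.1,11.6,0,-0.8,0,-1]]]'
python3 -m creep '[[[0,0,0.1,0,0,0,-0.5],[0,0,0.1,0,0,0,-0.3],[0,0,0.1,0,0,0,-0.2],[0,0,0,0,0,0,-0.13],[0,0,-3,0,0,0,-0.13],[0,0,-7,0,0,0,-0.13],[0,0,-11,0,0,0,-0.13],[0,0,-13,0,0,0,-0.13]]]'
python3 - <<'E'
from h import *
status(("clamp",))
plan((.6228,-.0193,.16,205),(.6228,-.0193,.074,205))
E
```

```text
time: 6.8
tool_pos: [0.5646, 0.3866, 0.0318]
tool_rot: [-3.141, -0.0, -3.095]
contact_force: [0.4, -0.4, 0.2]
opening: 0.0097
time: 7.6
tool_pos: [0.5658, 0.3875, 0.1666]
tool_rot: [3.139, 0.005, -3.095]
contact_force: [0.5, 0.7, 1.4]
opening: 0.0399
clamp1 [ 0.551  -0.0096] yaw -13.8 cost 0.168 score 0.81 ['top', 'side']
clamp1 [0.5565 0.3705] yaw -5.2 cost 0.346 score 0.72 ['top']
clamp1 [ 0.6209 -0.018 ] yaw 206.5 cost 0.143 score 0.66 ['top', 'side']
t 7.8 tcp [0.5643 0.3866 0.1616] rpy [-1.7998e+02 -2.0000e-02 -1.7734e+02] open 0.0403 F [-0.4 -0.4 -0.9]
row [ -3.95 -40.82   0.18] [ -0.   -0.  -22.3] dist mm 410 q6~ -2.04 r 0.623
row [ -3.96 -40.81   8.78] [ -0.   -0.  -22.3] dist mm 419 q6~ -2.04 r 0.623
```

```bash
python3 -m creep '[[[-0.5,-5,0,0,0,-6,-0.13],[-1,-10,0,0,0,-12,-0.13],[-1.5,-15,0,0,0,-18,-0.13],[-2,-20,0,0,0,-25,-0.13],[-2.5,-25,0,0,0,-25,-0.13],[-3,-30,0,0,0,-25,-0.13],[-3.5,-35,0,0,0,-25,-0.13],[-4,-40.7,0.2,0,0,-25,-0.13]]]'
python3 - <<'E'
from h import *
plan((.6215,-.0185,.11,207.5),(.6215,-.0185,.074,207.5))
E
```

```text
time: 8.6
tool_pos: [0.6212, -0.0111, 0.1581]
tool_rot: [3.14, -0.003, -2.659]
contact_force: [0.9, -0.2, 0.0]
opening: 0.0399
t 8.6 tcp [ 0.6212 -0.0111  0.1581] rpy [ 1.7991e+02 -1.7000e-01 -1.5234e+02] open 0.0399 F [ 0.9 -0.2  0. ]
row [ 0.3  -0.68  4.81] [ 0.1 -0.2  0.2] dist mm 49 q6~ -2.08 r 0.622
row [ 0.29 -0.69  8.41] [ 0.1 -0.2  0.2] dist mm 84 q6~ -2.08 r 0.622
```

```bash
python3 -m creep '[[[0.3,-0.7,1,0,0,0,-0.13],[0.3,-0.7,2.5,0,0,0,-0.13],[0.3,-0.7,4.5,0,0,0,-0.13],[0.3,-0.7,6,0,0,0,-0.13],[0.3,-0.7,7.5,0,0,0,-0.13],[0.3,-0.7,8.3,0,0,0,-0.13],[0.3,-0.7,8.3,0,0,0,-0.13],[0.3,-0.7,8.3,0,0,0,-1]]]' 30
python3 -m creep '[[[0,0,0,0,0,0,-1],[0,0,0,0,0,0,-1],[0,0,0,0,0,0,-1],[0,0,-2,0,0,0,-1],[0,0,-5,0,0,0,-1],[0,0,-8,0,0,0,-1],[0,0,-8,0,0,0,-1]]]' 30
python3 - <<'E'
from h import *
g=T(TOTE,[.095,-.04,0])[0];print(g)
plan((g[0],g[1],.155,182.5),(g[0],g[1],.034,182.5))
E
```

```text
time: 9.4
tool_pos: [0.6213, -0.0183, 0.0749]
tool_rot: [3.14, -0.004, -2.658]
contact_force: [-0.5, 0.2, -0.0]
opening: 0.0356
time: 10.1
tool_pos: [0.624, -0.0187, 0.1598]
tool_rot: [-3.138, 0.004, -2.658]
contact_force: [-0.4, -0.0, -0.9]
opening: 0.0098
[0.56865317 0.3021787  0.        ]
t 10.1 tcp [ 0.624  -0.0187  0.1598] rpy [-179.82    0.21 -152.31] open 0.0098 F [-0.4 -0.  -0.9]
row [-10.    30.99   0.42] [-0.1  0.2 25.2] dist mm 326 q6~ -1.13 r 0.644
row [-9.96 31.03 12.52] [-0.1  0.2 25.2] dist mm 349 q6~ -1.13 r 0.644
```

```bash
python3 -m creep '[[[-1.5,4.7,0,0,0,6,-1],[-3,9.3,0,0,0,12,-1],[-4.5,14,0,0,0,18,-1],[-6,18.6,0,0,0,25,-1],[-7.5,23.3,0,0,0,25,-1],[-9,28,0.2,0,0,25,-1],[-10,31,0.4,0,0,25.2,-1],[-10,31,0.4,0,0,25.2,-1]]]'
python3 - <<'E'
from h import *
plan((.5687,.302,.034,182.5))
E
```

```text
time: 10.9
tool_pos: [0.5666, 0.3065, 0.154]
tool_rot: [-3.141, 0.003, -3.093]
contact_force: [0.7, -0.2, -0.6]
opening: 0.0096
t 10.9 tcp [0.5666 0.3065 0.154 ] rpy [-179.97    0.18 -177.23] open 0.0096 F [ 0.7 -0.2 -0.6]
row [-0.15 -0.46 12.  ] [-0.   0.2  0.3] dist mm 120 q6~ -1.13 r 0.644
```

```bash
python3 -m creep '[[[-0.1,-0.4,2.5,0,0,0,-1],[-0.1,-0.4,5,0,0,0,-1],[-0.1,-0.4,8,0,0,0,-1],[-0.1,-0.4,10.5,0,0,0,-1],[-0.1,-0.4,11.8,0,0,0,-1],[-0.1,-0.4,12.2,0,0,0,-1],[-0.1,-0.4,12.2,0,0,0,-1]]]'
python3 -m creep '[[[0,0,0.1,0,0,0,-0.5],[0,0,0.1,0,0,0,-0.3],[0,0,0.1,0,0,0,-0.2],[0,0,0,0,0,0,-0.13],[0,0,-3,0,0,0,-0.13],[0,0,-7,0,0,0,-0.13],[0,0,-11,0,0,0,-0.13],[0,0,-13,0,0,0,-0.13]]]'
python3 - <<'E'
from h import *
status(("clamp","bush"))
plan((.551,-.0105,.16,166.5),(.551,-.0105,.074,166.5))
E
```

```text
time: 11.6
tool_pos: [0.5683, 0.3018, 0.0323]
tool_rot: [-3.141, 0.003, -3.094]
contact_force: [0.4, -0.0, 0.1]
opening: 0.0099
time: 12.4
tool_pos: [0.5692, 0.3025, 0.1666]
tool_rot: [3.141, 0.008, -3.094]
contact_force: [-0.4, 0.1, 0.7]
opening: 0.0399
clamp1 [ 0.5517 -0.0102] yaw 164.2 cost 0.136 score 0.85 ['top', 'side']
clamp1 [0.5608 0.2883] yaw 0.6 cost 0.299 score 0.79 ['top']
clamp1 [0.5664 0.2724] yaw 54.6 cost 0.642 score 0.6 ['side']
clamp1 [0.5588 0.3272] yaw 176.0 cost 0.109 score 0.48 ['side']
bush1 [0.4824 0.1077] yaw 13.4 cost 0.143 score 0.69 ['top', 'side']
bush1 [0.5511 0.1003] yaw 10.1 cost 0.179 score 0.55 ['top', 'side']
bush1 [ 0.6841 -0.2447] yaw -2.0 cost 0.615 score 0.5 ['top']
bush1 [ 0.6819 -0.2867] yaw 15.1 cost 0.565 score 0.52 ['side']
t 12.7 tcp [0.5671 0.3015 0.1605] rpy [-1.7989e+02 -1.0000e-02 -1.7726e+02] open 0.0401 F [0.1 0.8 0.1]
row [  3.1  -31.09   0.11] [-0.1  0.  16.2] dist mm 312 q6~ -1.35 r 0.551
row [  3.09 -31.08   8.71] [-0.1  0.  16.2] dist mm 324 q6~ -1.35 r 0.551
```

```bash
python3 -m creep '[[[0.5,-5,0,0,0,6,-0.13],[1,-10,0,0,0,12,-0.13],[1.5,-15,0,0,0,16.5,-0.13],[2,-20,0,0,0,16.5,-0.13],[2.5,-25,0,0,0,16.5,-0.13],[3,-30,0,0,0,16.5,-0.13],[3.1,-31,0.1,0,0,16.5,-0.13],[3.1,-31,0.1,0,0,16.5,-0.13]]]'
python3 - <<'E'
from h import *
plan((.551,-.0105,.11,166.2),(.551,-.0105,.074,166.2))
E
```

```text
time: 13.5
tool_pos: [0.5503, -0.0112, 0.1587]
tool_rot: [-3.14, -0.002, 2.898]
contact_force: [-0.2, 0.8, -0.7]
opening: 0.0398
t 13.5 tcp [ 0.5503 -0.0112  0.1587] rpy [-1.7989e+02 -1.2000e-01  1.6603e+02] open 0.0398 F [-0.2  0.8 -0.7]
row [-0.06  0.1   4.87] [-0.1 -0.1 -0.2] dist mm 49 q6~ -1.35 r 0.551
row [-0.07  0.11  8.47] [-0.1 -0.1 -0.2] dist mm 85 q6~ -1.35 r 0.551
```

```bash
python3 -m creep '[[[0,0.1,1.5,0,0,0,-0.13],[0,0.1,3,0,0,0,-0.13],[0,0.1,5,0,0,0,-0.13],[0,0.1,6.5,0,0,0,-0.13],[0,0.1,7.8,0,0,0,-0.13],[0,0.1,8.4,0,0,0,-0.13],[0,0.1,8.4,0,0,0,-0.13],[0,0.1,8.4,0,0,0,-1]]]' 30
python3 -m creep '[[[0,0,0,0,0,0,-1],[0,0,0,0,0,0,-1],[0,0,0,0,0,0,-1],[0,0,-2,0,0,0,-1],[0,0,-5,0,0,0,-1],[0,0,-8,0,0,0,-1],[0,0,-8,0,0,0,-1]]]' 30
python3 - <<'E'
from h import *
g=T(TOTE,[.025,.0,0])[0];print(g)
plan((g[0],g[1],.155,182.5),(g[0],g[1],.034,182.5))
E
```

```text
time: 14.3
tool_pos: [0.5506, -0.01, 0.0751]
tool_rot: [-3.14, -0.002, 2.898]
contact_force: [0.3, 0.1, -1.1]
opening: 0.0356
time: 15.0
tool_pos: [0.5531, -0.0103, 0.1593]
tool_rot: [-3.14, 0.007, 2.898]
contact_force: [0.6, -0.2, -0.7]
opening: 0.0101
[0.49697624 0.33908965 0.        ]
t 15.0 tcp [ 0.5531 -0.0103  0.1593] rpy [-179.94    0.37  166.05] open 0.0101 F [ 0.6 -0.2 -0.7]
row [13.87 32.56  0.3 ] [ -0.1   0.4 -16.4] dist mm 354 q6~ -1.02 r 0.602
row [13.95 32.57 12.4 ] [ -0.1   0.4 -16.4] dist mm 375 q6~ -1.02 r 0.602
```

```bash
python3 -m creep '[[[2,4.6,0,0,0,-5,-1],[4,9.2,0,0,0,-10,-1],[6,14,0,0,0,-16.4,-1],[8,18.5,0,0,0,-16.4,-1],[10,23.3,0,0,0,-16.4,-1],[12,28,0.2,0,0,-16.4,-1],[13.9,32.5,0.3,0,0,-16.4,-1],[13.9,32.5,0.3,0,0,-16.4,-1]]]'
python3 - <<'E'
from h import *
plan((.497,.339,.034,182.5))
E
```

```text
time: 15.8
tool_pos: [0.4943, 0.3437, 0.1538]
tool_rot: [-3.14, 0.005, -3.093]
contact_force: [0.8, 0.0, -1.0]
opening: 0.0095
t 15.8 tcp [0.4943 0.3437 0.1538] rpy [-179.91    0.27 -177.24] open 0.0095 F [ 0.8  0.  -1. ]
row [-0.19 -0.46 11.98] [-0.1  0.3  0.3] dist mm 120 q6~ -1.02 r 0.602
```

```bash
python3 -m creep '[[[-0.2,-0.4,2.5,0,0,0,-1],[-0.2,-0.4,5,0,0,0,-1],[-0.2,-0.4,8,0,0,0,-1],[-0.2,-0.4,10.5,0,0,0,-1],[-0.2,-0.4,11.8,0,0,0,-1],[-0.2,-0.4,12.2,0,0,0,-1],[-0.2,-0.4,12.2,0,0,0,-1]]]'
python3 -m creep '[[[0,0,0.1,0,0,0,-0.5],[0,0,0.1,0,0,0,-0.3],[0,0,0.1,0,0,0,-0.2],[0,0,0,0,0,0,-0.13],[0,0,-3,0,0,0,-0.13],[0,0,-7,0,0,0,-0.13],[0,0,-11,0,0,0,-0.13],[0,0,-13,0,0,0,-0.13]]]'
python3 - <<'E'
from h import *
status(("bush",))
plan((.551,.1,.16,180),(.551,.1,.074,180))
for n in("top","side"):
    im=robot.read_camera(n);c=im[150:330,60:370] if n=="top" else im[100:280,160:360]
    cv2.imwrite(f"pics/c_{n}.png",cv2.resize(c,None,fx=2.5,fy=2.5,interpolation=cv2.INTER_CUBIC)[:,:,::-1])
E
```

```text
time: 16.5
tool_pos: [0.497, 0.339, 0.0321]
tool_rot: [-3.14, 0.004, -3.094]
contact_force: [0.3, -0.6, -0.7]
opening: 0.0097
time: 17.3
tool_pos: [0.4976, 0.3399, 0.1661]
tool_rot: [3.141, 0.009, -3.094]
contact_force: [0.2, 0.3, 0.1]
opening: 0.0401
bush1 [0.5526 0.101 ] yaw -12.9 cost 0.159 score 0.79 ['top']
bush1 [0.4818 0.109 ] yaw 0.6 cost 0.187 score 0.47 ['top', 'side']
t 17.5 tcp [0.4962 0.3392 0.1618] rpy [-179.89    0.24 -177.25] open 0.04 F [ 0.5 -0.6 -0.8]
row [ -4.32 -24.15   0.25] [-0.1  0.2  2.7] dist mm 245 q6~ -1.39 r 0.56
row [ -4.29 -24.14   8.85] [-0.1  0.2  2.7] dist mm 261 q6~ -1.39 r 0.56
```

View pics/c_top.png

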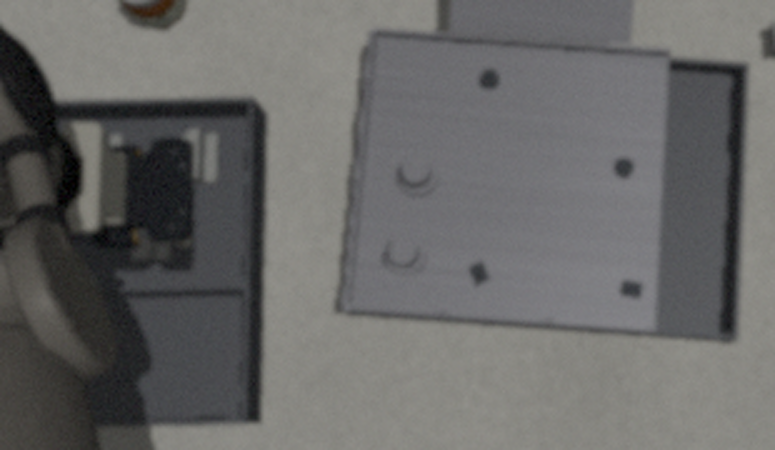

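View pics/c_side.png

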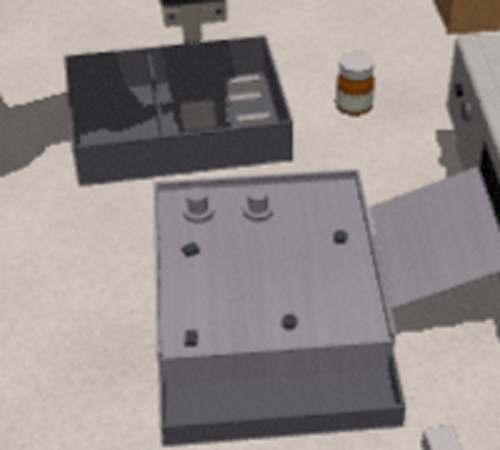

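```bash
python3 -m creep '[[[-0.8,-5,0,0,0,2.7,-0.13],[-1.6,-10,0,0,0,2.7,-0.13],[-2.5,-15,0,0,0,2.7,-0.13],[-3.3,-20,0,0,0,2.7,-0.13],[-4.3,-24.1,0,0,0,2.7,-0.13],[-4.3,-24.1,2,0,0,2.7,-0.13],[-4.3,-24.1,4,0,0,2.7,-0.13],[-4.3,-24.1,4.5,0,0,2.7,-0.13]]]'
python3 - <<'E'
from h import *
plan((.5518,.1005,.075,180))
for n in("side",):
    im=robot.read_camera(n);c=im[150:270,200:330]
    cv2.imwrite(f"pics/d_{n}.png",cv2.resize(c,None,fx=4.5,fy=4.5,interpolation=cv2.INTER_CUBIC)[:,:,::-1])
E
```

```text
time: 18.4
tool_pos: [0.5482, 0.0993, 0.1128]
tool_rot: [-3.138, -0.005, 3.141]
contact_force: [-0.5, 0.7, 0.3]
opening: 0.0399
t 18.4 tcp [0.5482 0.0993 0.1128] rpy [-179.81   -0.28  179.98] open 0.0399 F [-0.5  0.7  0.3]
row [-0.37  0.13  3.78] [-0.2 -0.3 -0. ] dist mm 38 q6~ -1.39 r 0.561
```

View pics/d_side.png

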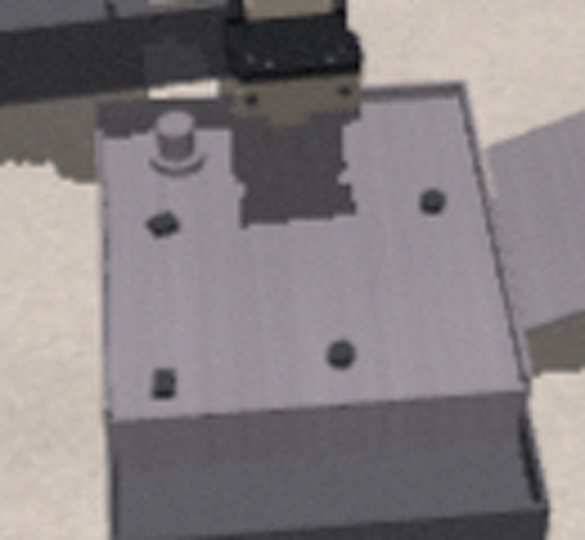

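Gripper sits over the second bush (hidden, about pixel 300,110); the other is visible at (175,135).

```bash
python3 -m creep '[[[-0.3,0.1,1,0,0,0,-0.13],[-0.3,0.1,2,0,0,0,-0.13],[-0.3,0.1,3,0,0,0,-0.13],[-0.3,0.1,3.7,0,0,0,-0.13],[-0.3,0.1,3.7,0,0,0,-0.13],[-0.3,0.1,3.7,0,0,0,-1],[-0.3,0.1,3.7,0,0,0,-1],[-0.3,0.1,3.7,0,0,0,-1]]]' 35
python3 -m creep '[[[0,0,0,0,0,0,-1],[0,0,0,0,0,0,-1],[0,0,-2,0,0,0,-1],[0,0,-5,0,0,0,-1],[0,0,-8,0,0,0,-1],[0,0,-8,0,0,0,-1]]]' 35
python3 - <<'E'
from h import *
g=T(TOTE,[-.081,.04,0])[0];print(g)
plan((g[0],g[1],.155,182.5),(g[0],g[1],.034,182.5))
E
```

```text
time: 19.25
tool_pos: [0.5517, 0.1007, 0.0767]
tool_rot: [-3.138, -0.003, -3.141]
contact_force: [0.4, -0.1, 1.1]
opening: 0.0227
time: 19.85
tool_pos: [0.5542, 0.1011, 0.1609]
tool_rot: [-3.139, 0.005, -3.141]
contact_force: [0.8, -0.5, -1.3]
opening: 0.0231
[0.38933353 0.37443151 0.        ]
t 19.85 tcp [0.5542 0.1011 0.1609] rpy [-179.84    0.28 -179.98] open 0.0231 F [ 0.8 -0.5 -1.3]
row [16.48 27.35  0.43] [-0.2  0.3 -2.5] dist mm 319 q6~ -0.85 r 0.54
row [16.54 27.38 12.53] [-0.2  0.3 -2.5] dist mm 344 q6~ -0.85 r 0.54
```

```bash
python3 -m creep '[[[2.5,4.1,0,0,0,-2.5,-1],[5,8.2,0,0,0,-2.5,-1],[7.5,12.3,0,0,0,-2.5,-1],[10,16.5,0,0,0,-2.5,-1],[12.5,20.7,0,0,0,-2.5,-1],[15,25,0.2,0,0,-2.5,-1],[16.5,27.3,0.4,0,0,-2.5,-1],[16.5,27.3,0.4,0,0,-2.5,-1]]]'
python3 - <<'E'
from h import *
plan((.389,.374,.034,182.5))
E
```

```text
time: 20.65
tool_pos: [0.3863, 0.3763, 0.1541]
tool_rot: [-3.138, 0.003, -3.093]
contact_force: [0.1, -0.5, -0.8]
opening: 0.0227
t 20.65 tcp [0.3863 0.3763 0.1541] rpy [-1.7981e+02  1.5000e-01 -1.7721e+02] open 0.0227 F [ 0.1 -0.5 -0.8]
row [-0.23 -0.21 12.01] [-0.2  0.2  0.3] dist mm 120 q6~ -0.85 r 0.54
```

```bash
python3 -m creep '[[[-0.2,-0.2,2.5,0,0,0,-1],[-0.2,-0.2,5,0,0,0,-1],[-0.2,-0.2,8,0,0,0,-1],[-0.2,-0.2,10.5,0,0,0,-1],[-0.2,-0.2,11.7,0,0,0,-1],[-0.2,-0.2,12,0,0,0,-1],[-0.2,-0.2,12,0,0,0,-1]]]'
python3 -m creep '[[[0,0,0,0,0,0,-0.4],[0,0,0,0,0,0,-0.2],[0,0,0,0,0,0,-0.13],[0,0,0,0,0,0,-0.13],[0,0,-3,0,0,0,-0.13],[0,0,-7,0,0,0,-0.13],[0,0,-11,0,0,0,-0.13],[0,0,-13,0,0,0,-0.13]]]'
python3 - <<'E'
from h import *
status(("bush",))
plan((.482,.1088,.115,180))
E
```

```text
time: 21.35
tool_pos: [0.3892, 0.3738, 0.0343]
tool_rot: [-3.138, 0.003, -3.093]
contact_force: [0.2, 0.7, -1.8]
opening: 0.0225
time: 22.15
tool_pos: [0.3898, 0.3751, 0.168]
tool_rot: [-3.141, 0.007, -3.093]
contact_force: [0.3, 0.5, -0.9]
opening: 0.0398
bush1 [0.482  0.1075] yaw 11.1 cost 0.12 score 0.56 ['top', 'side']
bush1 [ 0.564  -0.0777] yaw -4.6 cost 0.793 score 0.4 ['top']
bush1 [ 0.4887 -0.3521] yaw 13.1 cost 0.801 score 0.58 ['side']
bush1 [0.3917 0.3149] yaw 9.5 cost 0.205 score 0.44 ['side']
t 22.35 tcp [0.3886 0.3742 0.1642] rpy [-1.7981e+02  1.7000e-01 -1.7723e+02] open 0.0402 F [ 0.2 -0.1 -0.1]
row [ -8.03 -26.94   5.03] [-0.2  0.2  2.8] dist mm 286 q6~ -1.35 r 0.494
```

```bash
python3 -m creep '[[[-1.4,-4.7,0,0,0,2.7,-0.13],[-2.8,-9.4,0,0,0,2.7,-0.13],[-4.2,-14,0,0,0,2.7,-0.13],[-5.6,-18.7,0,0,0,2.7,-0.13],[-7,-23.3,0,0,0,2.7,-0.13],[-8.1,-27,2,0,0,2.7,-0.13],[-8.1,-27,4.5,0,0,2.7,-0.13],[-8.1,-27,5,0,0,2.7,-0.13]]]'
python3 - <<'E'
from h import *
plan((.482,.108,.075,180))
E
```

```text
time: 23.15
tool_pos: [0.4804, 0.1069, 0.1117]
tool_rot: [-3.138, -0.005, 3.14]
contact_force: [-0.4, -0.7, 0.2]
opening: 0.0395
t 23.15 tcp [0.4804 0.1069 0.1117] rpy [-179.8    -0.26  179.91] open 0.0395 F [-0.4 -0.7  0.2]
row [-0.18  0.13  3.67] [-0.2 -0.3 -0.1] dist mm 37 q6~ -1.35 r 0.494
```

```bash
python3 -m creep '[[[-0.1,0.1,1,0,0,0,-0.13],[-0.1,0.1,2,0,0,0,-0.13],[-0.1,0.1,3,0,0,0,-0.13],[-0.1,0.1,3.6,0,0,0,-0.13],[-0.1,0.1,3.6,0,0,0,-0.13],[-0.1,0.1,3.6,0,0,0,-1],[-0.1,0.1,3.6,0,0,0,-1],[-0.1,0.1,3.6,0,0,0,-1]]]' 35
python3 -m creep '[[[0,0,0,0,0,0,-1],[0,0,0,0,0,0,-1],[0,0,-2,0,0,0,-1],[0,0,-5,0,0,0,-1],[0,0,-8,0,0,0,-1],[0,0,-8,0,0,0,-1]]]' 35
python3 - <<'E'
from h import *
g=T(TOTE,[-.081,-.04,0])[0];print(g)
plan((g[0],g[1],.155,182.5),(g[0],g[1],.034,182.5))
E
```

```text
time: 23.95
tool_pos: [0.4816, 0.1078, 0.0762]
tool_rot: [-3.138, -0.003, 3.14]
contact_force: [0.0, 0.9, 1.1]
opening: 0.023
time: 24.55
tool_pos: [0.484, 0.1083, 0.1597]
tool_rot: [-3.139, 0.004, 3.14]
contact_force: [0.3, -1.0, -1.5]
opening: 0.0228
[0.39282042 0.29450753 0.        ]
t 24.55 tcp [0.484  0.1083 0.1597] rpy [-179.84    0.23  179.91] open 0.0228 F [ 0.3 -1.  -1.5]
row [ 9.15 18.61  0.39] [-0.2  0.2 -2.6] dist mm 207 q6~ -0.97 r 0.491
row [ 9.2  18.65 12.49] [-0.2  0.2 -2.6] dist mm 243 q6~ -0.97 r 0.491
```

```bash
python3 -m creep '[[[2.2,4.5,0,0,0,-2.5,-1],[4.4,9,0,0,0,-2.5,-1],[6.7,13.5,0,0,0,-2.5,-1],[9.1,18.6,0.3,0,0,-2.5,-1],[9.1,18.6,0.3,0,0,-2.5,-1],[9.1,18.6,0.3,0,0,-2.5,-1]]]'
python3 - <<'E'
from h import *
plan((.393,.2945,.034,182.5))
E
```

```text
time: 25.15
tool_pos: [0.3921, 0.2952, 0.1548]
tool_rot: [-3.138, 0.002, -3.096]
contact_force: [0.5, -0.4, -1.5]
opening: 0.0226
t 25.15 tcp [0.3921 0.2952 0.1548] rpy [-1.7977e+02  1.3000e-01 -1.7739e+02] open 0.0226 F [ 0.5 -0.4 -1.5]
row [-0.06 -0.03 12.08] [-0.2  0.1  0.1] dist mm 121 q6~ -0.97 r 0.491
```

```bash
python3 -m creep '[[[0,0,2.5,0,0,0,-1],[0,0,5,0,0,0,-1],[0,0,8,0,0,0,-1],[0,0,10.5,0,0,0,-1],[0,0,11.7,0,0,0,-1],[0,0,12,0,0,0,-1],[0,0,12,0,0,0,-1]]]'
python3 -m creep '[[[0,0,0,0,0,0,-0.4],[0,0,0,0,0,0,-0.2],[0,0,0,0,0,0,-0.13],[0,0,0,0,0,0,-0.13],[0,0,-3,0,0,0,-0.13],[0,0,-7,0,0,0,-0.13],[0,0,-11,0,0,0,0],[0,0,-13,0,0,0,0]]]'
python3 -m creep '[[[0,-5,0,0,0,0,0],[-1,-10,0,0,0,0,0],[-2,-15,0,0,0,0,0],[-3,-20,0,0,0,0,0],[-4,-25,0,0,0,0,0],[-5,-30,0,0,0,0,0],[-6,-35,0,0,0,0,0],[-7,-40,0,0,0,0,0]]]'
python3 - <<'E'
from h import *
for n in("top","side"): robot.read_camera(n)
show("scraper",.004,"scraper",yaws=[-.1,.1]);show("scraper",.004,"scraper",yaws=[-.1,.1],cams=("top",))
plan((.491,-.328,.16,181.1))
for n in("top","side"):
    im=robot.read_camera(n);c=im[150:330,60:370] if n=="top" else im[100:360,160:360]
    cv2.imwrite(f"pics/e_{n}.png",cv2.resize(c,None,fx=2.3,fy=2.3,interpolation=cv2.INTER_CUBIC)[:,:,::-1])
E
```

```text
time: 25.85
tool_pos: [0.393, 0.2942, 0.035]
tool_rot: [-3.137, 0.002, -3.097]
contact_force: [-0.8, 0.2, -1.5]
opening: 0.0227
time: 26.65
tool_pos: [0.3937, 0.2954, 0.1685]
tool_rot: [-3.14, 0.007, -3.097]
contact_force: [-0.6, -0.3, -0.4]
opening: 0.0453
time: 27.45
tool_pos: [0.48, -0.0963, 0.1702]
tool_rot: [-3.14, 0.008, -3.097]
contact_force: [0.6, 0.4, 0.8]
opening: 0.0462
scraper [ 0.4909 -0.3287] yaw 1.3 cost 0.091 score 0.98 ['top', 'side']
scraper [ 0.4931 -0.3301] yaw 1.2 cost 0.046 score 0.98 ['top']
t 27.7 tcp [ 0.4795 -0.094   0.1696] rpy [-179.93    0.37 -177.47] open 0.0459 F [-0.6  0.9 -0.1]
row [ -0.12 -23.43   0.99] [-0.1  0.4  1.4] dist mm 234 q6~ -2.18 r 0.59
```

View pics/e_top.png

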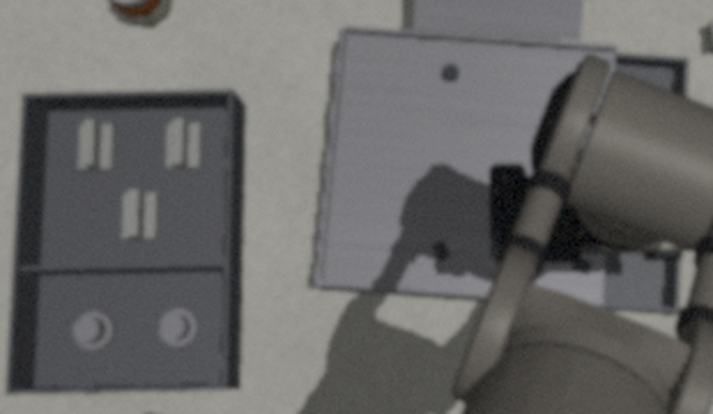

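View pics/e_side.png

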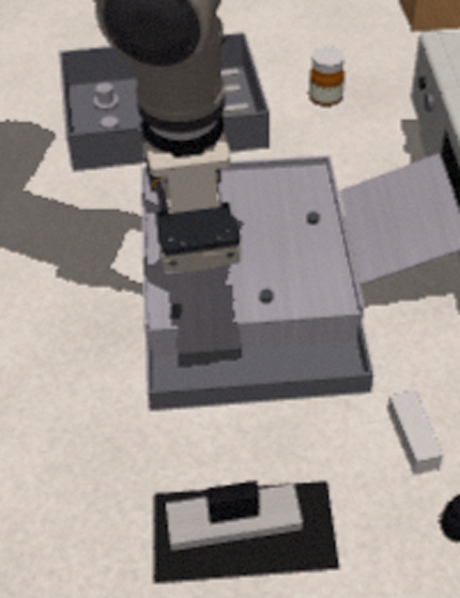

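```bash
python3 -m creep '[[[0,-5,0,0,0,1.4,0],[0,-10,0,0,0,1.4,0],[0,-15,0,0,0,1.4,0],[-0.1,-20,0.5,0,0,1.4,0],[-0.2,-23.5,1,0,0,1.4,0],[-0.2,-23.5,3,0,0,1.4,0],[-0.2,-23.5,5.5,0,0,1.4,0],[-0.2,-23.5,7,0,0,1.4,0]]]'
python3 - <<'E'
from h import *
plan((.492,-.329,.042,181.2))
for n in("top","side"):
    im=robot.read_camera(n);c=im[180:310,360:500] if n=="top" else im[260:400,200:360]
    cv2.imwrite(f"pics/f_{n}.png",cv2.resize(c,None,fx=4,fy=4,interpolation=cv2.INTER_CUBIC)[:,:,::-1])
E
```

```text
time: 28.6
tool_pos: [0.4927, -0.3258, 0.0984]
tool_rot: [3.141, 0.005, -3.118]
contact_force: [0.0, 0.4, -0.0]
opening: 0.046
t 28.6 tcp [ 0.4927 -0.3258  0.0984] rpy [ 179.97    0.28 -178.64] open 0.046 F [ 0.   0.4 -0. ]
row [ 0.11 -0.32  5.64] [0.  0.3 0.2] dist mm 57 q6~ -2.18 r 0.592
```

View pics/f_side.png

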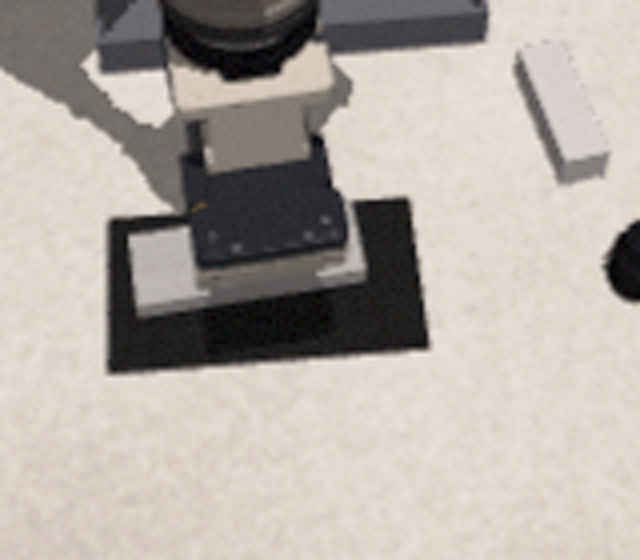

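```bash
python3 -m creep '[[[0.1,-0.3,1.5,0,0,0.2,0],[0.1,-0.3,3,0,0,0.2,0],[0.1,-0.3,4.5,0,0,0.2,0],[0.1,-0.3,5.3,0,0,0.2,0],[0.1,-0.3,5.6,0,0,0.2,0],[0.1,-0.3,5.6,0,0,0.2,0],[0.1,-0.3,5.6,0,0,0.2,-1],[0.1,-0.3,5.6,0,0,0.2,-1]]]' 55
python3 -m creep '[[[0,0,0,0,0,0,-1],[0,0,0,0,0,0,-1],[0,0,0,0,0,0,-1]]]' 55
python3 -m creep '[[[0,0,-1.5,0,0,0,-1],[0,0,-4,0,0,0,-1],[0,0,-7,0,0,0,-1],[0,0,-10,0,0,0,-1],[0,0,-10,0,0,0,-1]]]' 55
python3 - <<'E'
from h import *
g=T(TRAY,[.045,.08,0])[0];print(g)
plan((g[0],g[1],.14,177.3),(g[0],g[1],.09,177.3))
for n in("top","side"):
    im=robot.read_camera(n);c=im[150:310,190:500] if n=="top" else im[140:400,180:360]
    cv2.imwrite(f"pics/g_{n}.png",cv2.resize(c,None,fx=2.5,fy=2.3,interpolation=cv2.INTER_CUBIC)[:,:,::-1])
E
```

```text
time: 29.5
tool_pos: [0.4919, -0.3284, 0.0428]
tool_rot: [3.14, 0.004, -3.121]
contact_force: [-0.2, 0.1, 0.4]
opening: 0.0345
time: 29.8
tool_pos: [0.4921, -0.3285, 0.0432]
tool_rot: [3.141, 0.005, -3.121]
contact_force: [-0.6, 0.8, 2.7]
opening: 0.0178
time: 30.3
tool_pos: [0.4932, -0.33, 0.147]
tool_rot: [-3.137, 0.01, -3.121]
contact_force: [1.3, -0.7, -2.6]
opening: 0.0178
[0.59750892 0.08229743 0.        ]
t 30.3 tcp [ 0.4932 -0.33    0.147 ] rpy [-179.76    0.58 -178.81] open 0.0178 F [ 1.3 -0.7 -2.6]
row [-11.27  41.01   0.64] [-0.2  0.6  3.9] dist mm 425 q6~ -1.39 r 0.603
row [-11.22  41.03   5.64] [-0.2  0.6  3.9] dist mm 429 q6~ -1.39 r 0.603
```

View pics/g_side.png

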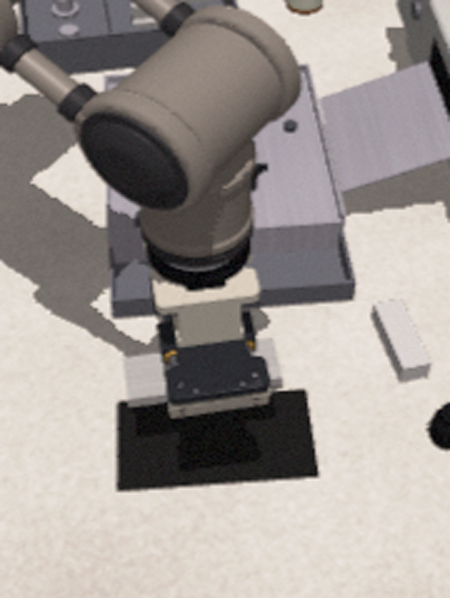

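```bash
python3 -m creep '[[[-1,3,0,0,0,0,-1],[-2.5,7.5,0,0,0,1,-1],[-4,12,0,0,0,2,-1],[-5.5,16.5,0,0,0,3,-1],[-7,21,0,0,0,3.9,-1],[-8.5,26,0,0,0,3.9,-1],[-10,31,0,0,0,3.9,-1],[-11.2,36,0.5,0,0.5,3.9,-1]]]'
python3 - <<'E'
from h import *
g=T(TRAY,[.045,.08,0])[0];plan((g[0],g[1],.11,177.3),(g[0],g[1],.09,177.3))
E
```

```text
time: 31.2
tool_pos: [0.594, 0.03, 0.137]
tool_rot: [3.141, -0.007, 3.094]
contact_force: [0.0, -1.0, -2.6]
opening: 0.0179
t 31.2 tcp [0.594 0.03  0.137] rpy [179.94  -0.42 177.27] open 0.0179 F [ 0.  -1.  -2.6]
row [-0.12  5.24  2.71] [ 0.1 -0.4 -0. ] dist mm 59 q6~ -1.39 r 0.603
row [-0.13  5.24  4.71] [ 0.1 -0.4 -0. ] dist mm 70 q6~ -1.39 r 0.603
```

```bash
python3 -m creep '[[[-0.1,3,0,0,0,0,-1],[-0.1,5.2,0,0,0,0,-1],[-0.1,5.2,1.5,0,-0.4,0,-1],[-0.1,5.2,3,0,-0.4,0,-1],[-0.1,5.2,4,0,-0.4,0,-1],[-0.1,5.2,4.4,0,-0.4,0,-1],[-0.1,5.2,4.6,0,-0.4,0,-1],[-0.1,5.2,4.6,0,-0.4,0,-1]]]'
python3 - <<'E'
from h import *
g=T(TRAY,[[.045,.0,0],[.045,-.112,0]])
plan((g[0][0],g[0][1],.09,177.3),(g[1][0],g[1][1],.09,177.3))
for n in("top","side"):
    im=robot.read_camera(n);c=im[150:310,190:400] if n=="top" else im[140:300,180:360]
    cv2.imwrite(f"pics/i_{n}.png",cv2.resize(c,None,fx=3.5,fy=3.5,interpolation=cv2.INTER_CUBIC)[:,:,::-1])
E
```

```text
time: 32.0
tool_pos: [0.5972, 0.0817, 0.0909]
tool_rot: [3.141, -0.001, 3.093]
contact_force: [0.7, 1.4, -2.4]
opening: 0.0174
t 32.0 tcp [0.5972 0.0817 0.0909] rpy [ 1.7994e+02 -4.0000e-02  1.7724e+02] open 0.0174 F [ 0.7  1.4 -2.4]
row [-0.04 -7.94  0.08] [ 0.1 -0.  -0.1] dist mm 79 q6~ -1.52 r 0.594
row [ -0.05 -19.14   0.07] [ 0.1 -0.  -0.1] dist mm 191 q6~ -1.71 r 0.599
```

View pics/i_side.png

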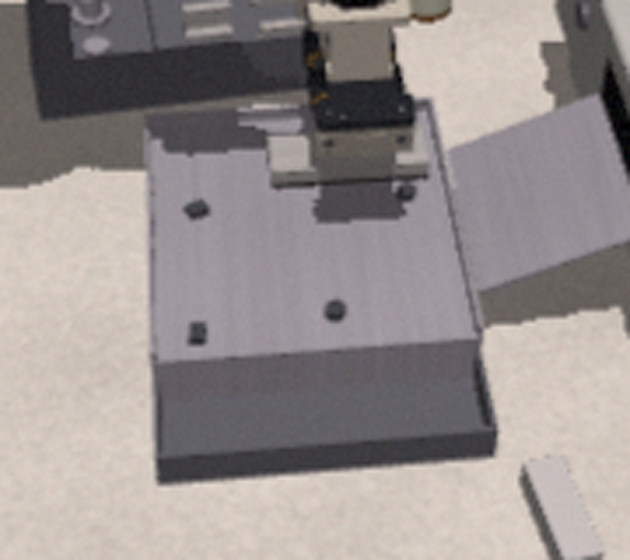

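View pics/i_top.png

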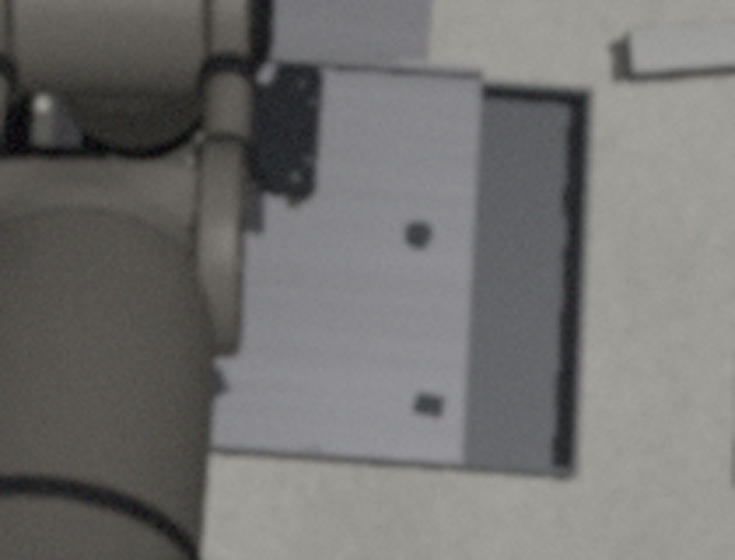

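```bash
python3 -m creep '[[[0,-0.8,0.1,0,0,0,-1],[0,-2,0.1,0,0,0,-1],[0,-3.2,0.1,0,0,0,-1],[0,-4.4,0.1,0,0,0,-1],[0,-5.6,0.1,0,0,0,-1],[0,-6.8,0.1,0,0,0,-1],[0,-8,0.1,0,0,0,-1],[0,-9,0.1,0,0,0,-1]]]'
python3 - <<'E'
from h import *
g=T(TRAY,[.045,-.112,0])[0]
plan((g[0],g[1],.09,177.3));print(T_inv(TRAY,robot.observe()["tool_pos"]))
im=robot.read_camera("side")[140:300,180:360]
cv2.imwrite("pics/j.png",cv2.resize(im,None,fx=3.5,fy=3.5,interpolation=cv2.INTER_CUBIC)[:,:,::-1])
E
```

```text
time: 32.9
tool_pos: [0.5932, -0.0094, 0.0905]
tool_rot: [3.141, 0.001, 3.093]
contact_force: [0.3, 0.0, -2.5]
opening: 0.0178
t 32.9 tcp [ 0.5932 -0.0094  0.0905] rpy [1.7994e+02 3.0000e-02 1.7722e+02] open 0.0178 F [ 0.3  0.  -2.5]
row [ -0.02 -10.02   0.04] [ 0.1  0.  -0.1] dist mm 100 q6~ -1.71 r 0.599
[ 0.04496039 -0.01179072]
```

View pics/j.png

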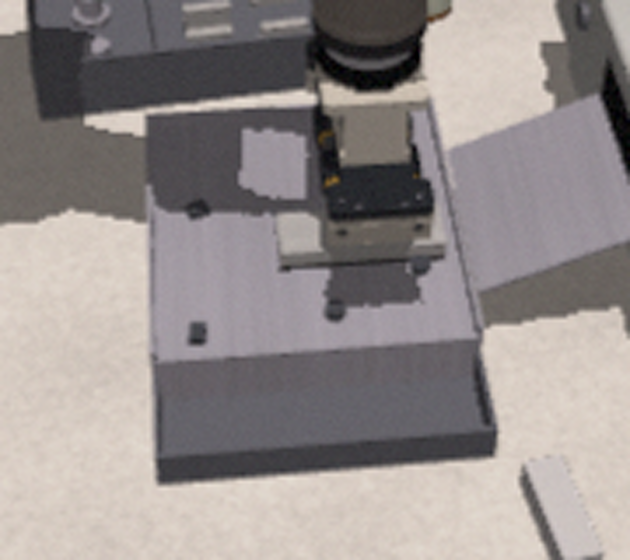

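Chip (420,265) is being pushed ahead of the bar; next chip at (335,310) lies in the lane. Continue.

```bash
python3 -m creep '[[[0,-1.2,0.05,0,0,0,-1],[0,-2.4,0.05,0,0,0,-1],[0,-3.6,0.05,0,0,0,-1],[0,-4.8,0.05,0,0,0,-1],[0,-6,0.05,0,0,0,-1],[0,-7,0.05,0,0,0,-1],[0,-8,0.05,0,0,0,-1],[0,-8.6,0.05,0,0,0,-1]]]'
python3 -m creep '[[[0,-0.6,0,0,0,0,-1],[0,-1.2,0,0,0,0,-1],[0,-1.6,0,0,0,0,-1],[0,-1.6,0,0,0,0,-1],[0,-1.6,0,0,0,0,-1]]]'
python3 - <<'E'
from h import *
g=T(TRAY,[-.05,.08,0])[0];
plan((g[0],g[1],.13,177.3));print(T_inv(TRAY,robot.observe()["tool_pos"]))
im=robot.read_camera("side")[140:300,180:360]
cv2.imwrite("pics/k.png",cv2.resize(im,None,fx=3.5,fy=3.5,interpolation=cv2.INTER_CUBIC)[:,:,::-1])
E
```

```text
time: 33.75
tool_pos: [0.589, -0.0977, 0.09]
tool_rot: [3.141, 0.001, 3.092]
contact_force: [-0.3, 0.1, -3.0]
opening: 0.0178
time: 34.25
tool_pos: [0.5881, -0.1135, 0.0899]
tool_rot: [3.141, 0.001, 3.092]
contact_force: [0.3, 0.3, -3.5]
opening: 0.0178
t 34.25 tcp [ 0.5881 -0.1135  0.0899] rpy [1.7998e+02 4.0000e-02 1.7715e+02] open 0.0178 F [ 0.3  0.3 -3.5]
row [ 9.53 19.58 -4.01] [ 0.   0.  -0.1] dist mm 221 q6~ -1.35 r 0.51
[ 0.04482842 -0.11602663]
```

View pics/k.png

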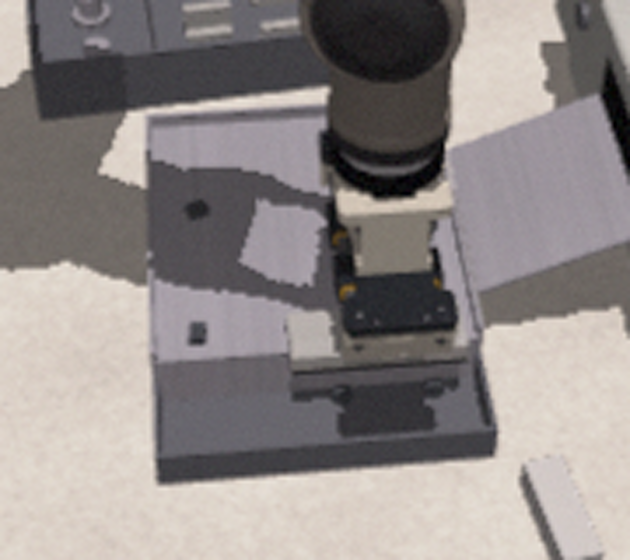

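```bash
python3 -m creep '[[[0,0,-2,0,0,0,-1],[0,0.5,-4,0,0,0,-1],[2,4.5,-4.5,0,0,0,-1],[4,8.5,-4.5,0,0,0,-1],[6,12.5,-4.5,0,0,0,-1],[8,16.5,-4.5,0,0,0,-1],[9.5,19.6,-4.2,0,0,0,-1],[9.5,19.6,-4,0,0,0,-1]]]'
python3 - <<'E'
from h import *
g=T(TRAY,[-.05,.08,0])[0];
plan((g[0],g[1],.09,177.3));print(T_inv(TRAY,robot.observe()["tool_pos"]))
im=robot.read_camera("top")[150:310,190:400]
cv2.imwrite("pics/l.png",cv2.resize(im,None,fx=3.5,fy=3.5,interpolation=cv2.INTER_CUBIC)[:,:,::-1])
E
```

```text
time: 35.1
tool_pos: [0.5006, 0.0909, 0.13]
tool_rot: [3.14, -0.001, 3.097]
contact_force: [0.1, -0.3, -2.9]
opening: 0.0173
t 35.1 tcp [0.5006 0.0909 0.13  ] rpy [ 1.7992e+02 -5.0000e-02  1.7743e+02] open 0.0173 F [ 0.1 -0.3 -2.9]
row [-0.22 -0.41  4.  ] [ 0.1 -0.   0.1] dist mm 40 q6~ -1.35 r 0.51
[-0.05216304  0.08402191]
```

View pics/l.png

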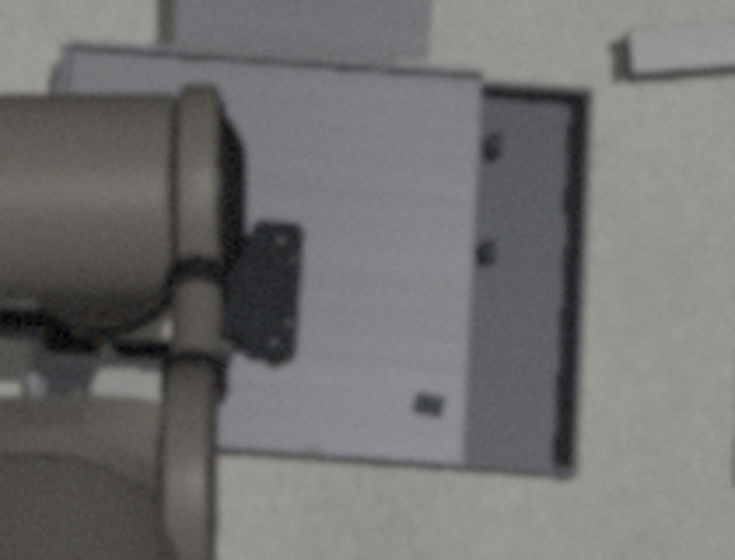

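```bash
python3 -m creep '[[[-0.3,-0.3,1,0,0,0,-1],[-0.3,-0.3,2,0,0,0,-1],[-0.3,-0.3,3,0,0,0,-1],[-0.3,-0.3,3.7,0,0,0,-1],[-0.3,-0.3,4,0,0,0,-1],[-0.3,-0.3,4,0,0,0,-1]]]'
python3 - <<'E'
from h import *
g=T(TRAY,[-.05,-.116,0])[0];
plan((g[0],g[1],.09,177.3));print(T_inv(TRAY,robot.observe()["tool_pos"]))
im=robot.read_camera("side")[140:300,180:360]
cv2.imwrite("pics/m.png",cv2.resize(im,None,fx=3.5,fy=3.5,interpolation=cv2.INTER_CUBIC)[:,:,::-1])
E
```

```text
time: 35.75
tool_pos: [0.5047, 0.0855, 0.0897]
tool_rot: [3.141, -0.0, 3.095]
contact_force: [0.6, -0.1, -1.7]
opening: 0.0179
t 35.75 tcp [0.5047 0.0855 0.0897] rpy [ 1.7999e+02 -1.0000e-02  1.7736e+02] open 0.0179 F [ 0.6 -0.1 -1.7]
row [  0.23 -19.49  -0.03] [ 0.  -0.   0.1] dist mm 195 q6~ -1.74 r 0.505
[-0.04788021  0.07888501]
```

View pics/m.png

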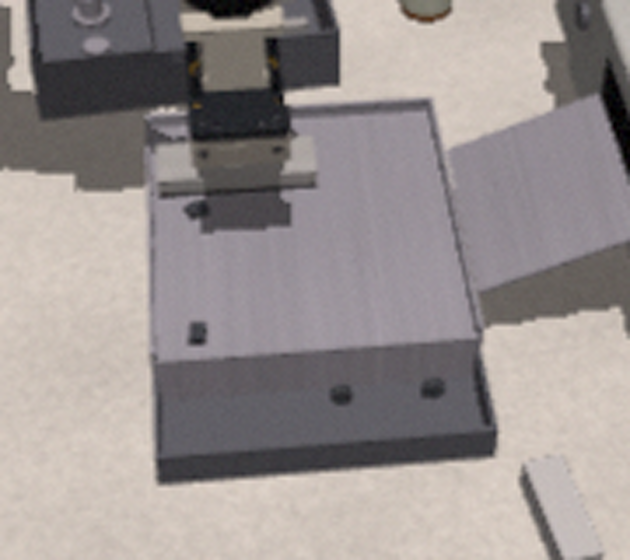

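```bash
python3 -m creep '[[[0,-1.2,0,0,0,0,-1],[0,-2.4,0,0,0,0,-1],[0,-3.6,0,0,0,0,-1],[0,-4.8,0,0,0,0,-1],[0,-6,0,0,0,0,-1],[0,-7.2,0,0,0,0,-1],[0,-8.4,0,0,0,0,-1],[0,-9.5,0,0,0,0,-1]]]'
python3 -m creep '[[[0,-1.2,0,0,0,0,-1],[0,-2.4,0,0,0,0,-1],[0,-3.6,0,0,0,0,-1],[0,-4.8,0,0,0,0,-1],[0,-6,0,0,0,0,-1],[0,-7.2,0,0,0,0,-1],[0,-8.2,0,0,0,0,-1],[0,-9,0,0,0,0,-1]]]'
python3 -m creep '[[[0,-0.6,0,0,0,0,-1],[0,-1,0,0,0,0,-1],[0,-1,0,0,0,0,-1],[0,-1,0,0,0,0,-1]]]'
python3 - <<'E'
from h import *
print(T_inv(TRAY,robot.observe()["tool_pos"]))
im=robot.read_camera("side")[140:300,180:360]
cv2.imwrite("pics/n.png",cv2.resize(im,None,fx=3.5,fy=3.5,interpolation=cv2.INTER_CUBIC)[:,:,::-1])
E
```

```text
time: 36.6
tool_pos: [0.5004, -0.0103, 0.0897]
tool_rot: [3.141, 0.0, 3.095]
contact_force: [-0.2, 0.3, -3.5]
opening: 0.018
time: 37.4
tool_pos: [0.4963, -0.1012, 0.0897]
tool_rot: [3.141, 0.0, 3.095]
contact_force: [0.6, -1.0, -1.9]
opening: 0.0177
time: 37.8
tool_pos: [0.4957, -0.111, 0.0896]
tool_rot: [3.141, 0.0, 3.095]
contact_force: [-0.5, 0.1, -2.7]
opening: 0.0179
[-0.04757237 -0.1178681 ]
```

View pics/n.png

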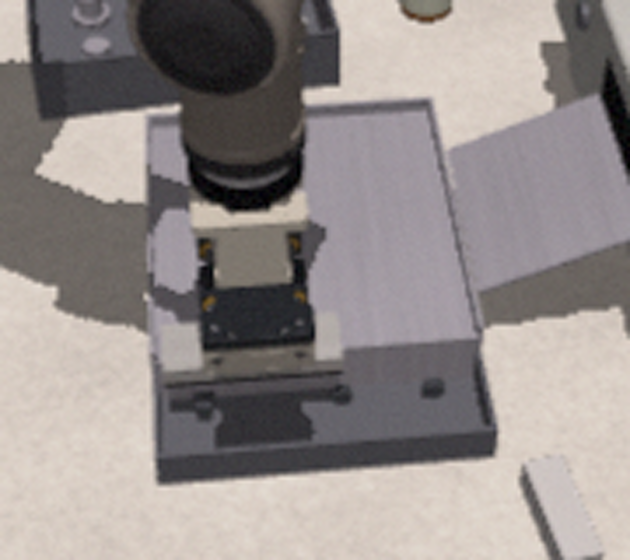

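```bash
python3 -m creep '[[[0,0,-2,0,0,0,-1],[0,0,-4.5,0,0,0,-1],[0,-2,-6,0,0,0,-1],[0,-6,-6.5,0,0,0,-1],[0,-10,-6.5,0,0,0,-1],[0,-14,-6.5,0,0,0,-1],[0,-17,-6.5,0,0,0,-1],[0,-17,-6.5,0,0,0,-1]]]'
python3 - <<'E'
from h import *
status(("chip",))
for n in("top","side"):
    im=robot.read_camera(n);c=im[150:310,190:450] if n=="top" else im[140:300,180:360]
    cv2.imwrite(f"pics/o_{n}.png",cv2.resize(c,None,fx=3,fy=3,interpolation=cv2.INTER_CUBIC)[:,:,::-1])
E
```

```text
time: 38.65
tool_pos: [0.4876, -0.2841, 0.1544]
tool_rot: [-3.14, 0.001, 3.092]
contact_force: [0.6, 0.7, -2.9]
opening: 0.018
```

View pics/o_side.png

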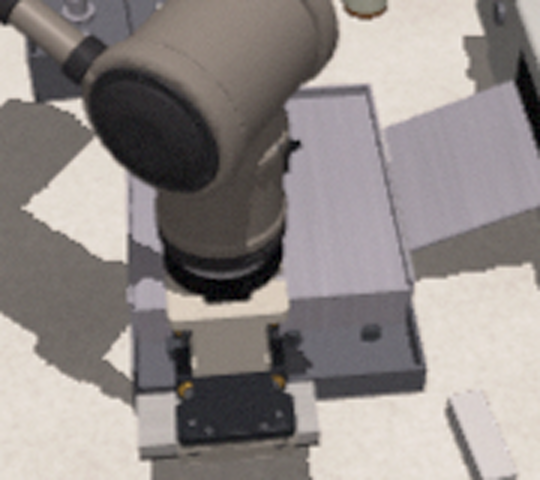

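View pics/o_top.png

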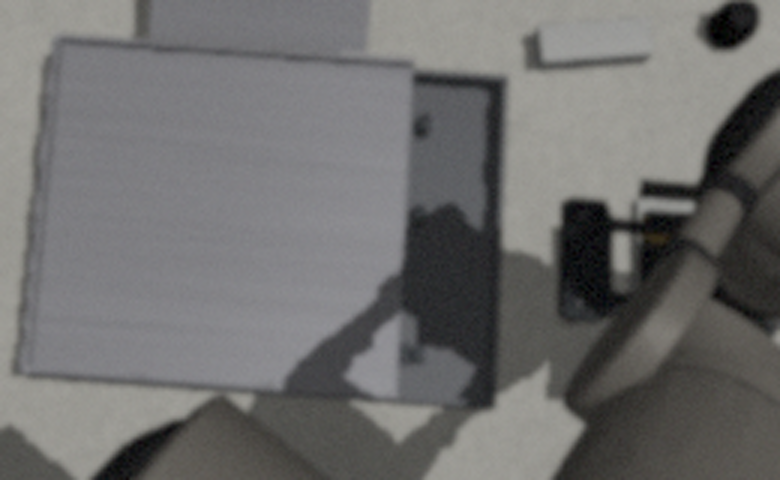

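```bash
python3 - <<'E'
from h import *
from scipy.optimize import least_squares
def run(L,W,z,top,side):
    c=[(L/2,W/2,z),(L/2,-W/2,z),(-L/2,-W/2,z),(-L/2,W/2,z)]   # top order: TL(+x,+y) TR(+x,-y) BR BL
    for cams in(("top",),("side",),("top","side")):
        def res(p):
            r=[]
            if "top" in cams:
                for X,u in zip(c,top): r.append(proj("top",T(p,X))[0]-(np.array([380+u[0]/4,195+u[1]/4])-.4))
            if "side" in cams: # TL(-x,+y) TR(+x,+y) BR(+x,-y) BL(-x,-y)
                for X,u in zip([c[3],c[0],c[1],c[2]],side): r.append(proj("side",T(p,X))[0]-(np.array([220+(u[0]-360)/4,295+u[1]/4])-.4))
            return np.concatenate(r)
        s=least_squares(res,[.5,-.33,0]);print(cams,s.x.round(4),np.degrees(s.x[2]).round(2),"rms px",np.sqrt((s.fun**2).mean()).round(2))
run(.18,.096,.004,[(95,62),(260,77),(252,388),(83,375)],[(388,78),(688,58),(709,208),(388,233)])
run(.13,.044,.022,[(118,115),(202,113),(216,355),(130,357)],[(408,95),(633,62),(645,133),(416,167)])
plan((.501,-.338,.155,176),(.501,-.338,.044,176))
E
```

```text
('top',) [ 0.5003 -0.3378 -0.0667] -3.82 rms px 0.67
('side',) [ 0.4991 -0.3358 -0.0724] -4.15 rms px 0.25
('top', 'side') [ 0.4997 -0.3369 -0.0692] -3.96 rms px 0.62
('top',) [ 0.4919 -0.329   0.0228] 1.3 rms px 0.82
('side',) [ 0.4903 -0.3266  0.0087] 0.5 rms px 0.25
('top', 'side') [ 0.4911 -0.3279  0.0168] 0.96 rms px 0.76
t 38.95 tcp [ 0.488  -0.2794  0.1546] rpy [179.95   0.   177.43] open 0.0177 F [-0.4 -0.6 -1.9]
row [-1.56 -5.8  -0.04] [0.1 0.  1.4] dist mm 60 q6~ -2.09 r 0.604
row [-1.56 -5.81 11.06] [0.1 0.  1.4] dist mm 126 q6~ -2.09 r 0.604
```

```bash
python3 -m creep '[[[-0.8,-3,0,0,0,1.4,-1],[-1.5,-5.8,1,0,0,1.4,-1],[-1.5,-5.8,4,0,0,1.4,-1],[-1.5,-5.8,6,0,0,1.4,-1],[-1.5,-5.8,8,0,0,1.4,-1],[-1.5,-5.8,9.5,0,0,1.4,-1],[-1.5,-5.8,10.3,0,0,1.4,-1],[-1.5,-5.8,10.5,0,0,1.4,-1]]]'
python3 - <<'E'
from h import *
plan((.5007,-.3375,.043,176))
E
```

```text
time: 39.75
tool_pos: [0.5004, -0.3369, 0.0488]
tool_rot: [3.14, -0.001, 3.073]
contact_force: [0.5, -0.4, -3.1]
opening: 0.0172
t 39.75 tcp [ 0.5004 -0.3369  0.0488] rpy [ 1.7989e+02 -8.0000e-02  1.7609e+02] open 0.0172 F [ 0.5 -0.4 -3.1]
row [-0.04 -0.05  0.58] [ 0.1 -0.1  0.1] dist mm 6 q6~ -2.09 r 0.604
```

```bash
python3 -m creep '[[[0,-0.05,0.2,0,0,0,-1],[0,-0.05,0.4,0,0,0,-1],[0,-0.05,0.5,0,0,0,-1],[0,-0.05,0.55,0,0,0,-1],[0,-0.05,0.55,0,0,0,-1],[0,-0.05,0.55,0,0,0,-1]]]'
python3 -m creep '[[[0,0,0,0,0,0,-0.6],[0,0,0,0,0,0,-0.4],[0,0,0,0,0,0,-0.2],[0,0,0,0,0,0,0],[0,0,0,0,0,0,0],[0,0,-2,0,0,0,0],[0,0,-5,0,0,0,0],[0,0,-9,0,0,0,0]]]'
python3 -m creep '[[[0,0,-3,0,0,0,0],[2,3,-5,0,0,0,0],[4,7,-6,0,0,0,0],[6,11,-6,0,0,0,0],[8,15,-6,0,0,0,0],[8,19,-6,0,0,0,0],[8,24,-6,0,0,0,0],[8,28,-6,0,0,0,0]]]'
python3 -m creep '[[[0,4,0,0,0,0,0],[1,8,0,0,0,0,0],[2,12,0,0,0,0,0],[2,16,0,0,0,0,0],[2,20,0,0,0,0,0],[2,24,0,0,0,0,0],[2,28,0,0,0,0,0],[2,28,0,0,0,0,0]]]'
python3 - <<'E'
from h import *
from scipy.spatial.transform import Rotation
ims={n:robot.read_camera(n) for n in("top","side")}
for c in(("top",),("side",),("top","side")): show("scraper",.004,"scraper",yaws=[-.1,.1],cams=c)
for n in ims:
    cv2.imwrite(f"pics/p_{n}.png",ims[n][:,:,::-1])
im=np.hstack([cv2.resize(ims["top"][195:305,380:470],None,fx=4,fy=4,interpolation=cv2.INTER_CUBIC),cv2.resize(ims["side"][295:405,220:330],None,fx=4,fy=4,interpolation=cv2.INTER_CUBIC)])
cv2.imwrite("pics/q.png",im[:,:,::-1])
im=np.hstack([cv2.resize(ims["top"][160:310,190:370],None,fx=2.2,fy=2.2,interpolation=cv2.INTER_CUBIC),cv2.resize(ims["side"][160:280,210:330],None,fx=2.75,fy=2.75,interpolation=cv2.INTER_CUBIC)])
cv2.imwrite("pics/r.png",im[:,:,::-1])
E
```

```text
time: 40.35
tool_pos: [0.5004, -0.3376, 0.0436]
tool_rot: [3.14, -0.001, 3.073]
contact_force: [-0.1, -0.4, -2.6]
opening: 0.0178
time: 41.15
tool_pos: [0.4996, -0.337, 0.1329]
tool_rot: [3.138, -0.004, 3.073]
contact_force: [0.2, -0.3, -0.3]
opening: 0.0457
time: 41.95
tool_pos: [0.4388, -0.0504, 0.1948]
tool_rot: [3.137, -0.003, 3.073]
contact_force: [-0.4, 0.0, 0.4]
opening: 0.0459
time: 42.75
tool_pos: [0.4379, 0.2342, 0.1961]
tool_rot: [3.136, -0.002, 3.077]
contact_force: [-0.3, -0.5, -0.9]
opening: 0.0458
scraper [ 0.5012 -0.339 ] yaw -4.4 cost 0.039 score 0.94 ['top']
scraper [0.5808 0.2897] yaw 48.9 cost 0.929 score 0.72 ['top']
scraper [ 0.4985 -0.3359] yaw -4.8 cost 0.049 score 0.68 ['side']
scraper [ 0.4998 -0.3383] yaw -5.0 cost 0.07 score 0.94 ['top', 'side']
scraper [0.5808 0.2897] yaw 48.9 cost 0.929 score 0.72 ['top']
```

View pics/q.png

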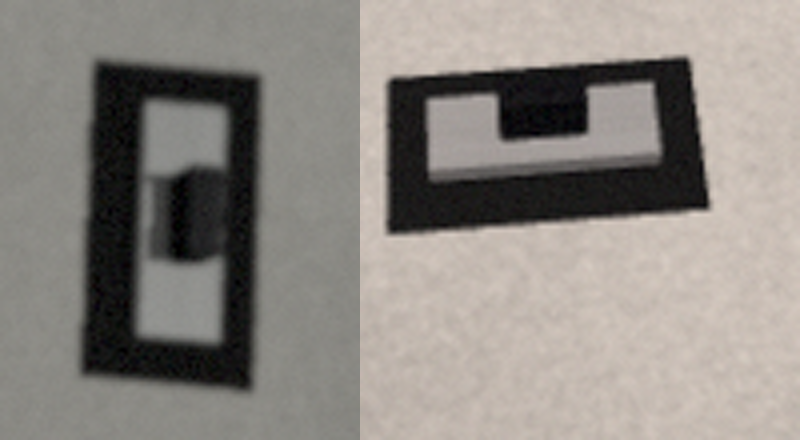

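View pics/r.png

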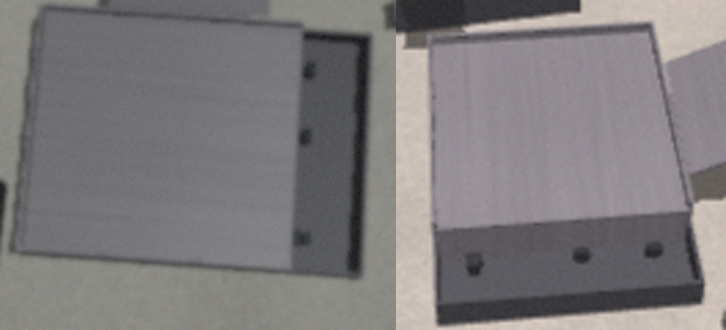

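View pics/p_side.png

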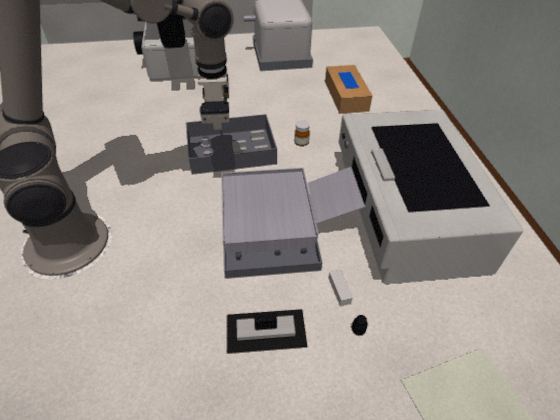

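```bash
python3 - <<'E'
from h import *
a=robot.read_camera("side")[235:280,215:265];b=robot.read_camera("top")[235:290,310:360]
im=np.hstack([cv2.resize(a,(400,360),interpolation=cv2.INTER_CUBIC),cv2.resize(b,(330,360),interpolation=cv2.INTER_CUBIC)])
cv2.imwrite("pics/z.png",np.clip(im[:,:,::-1].astype(float)*1.7,0,255))
for n in("top","side"):
    for d in robot.masks_of(n,"chip1"):
        ys,xs=np.nonzero(d["mask"]);print(n,round(d["score"],2),d["mask"].sum(),xs.mean().round(1),ys.mean().round(1),T_inv(TRAY,pix2w(n,(xs.mean(),ys.mean()),.009)).round(3))
E
```

```text
top 0.64 1309 424.4 249.8 [-0.031 -0.347]
side 0.32 3870 229.9 145.1 [-0.095  0.349][ WARN:0@2.137] global loadsave.cpp:1063 imwrite_ Unsupported depth image for selected encoder is fallbacked to CV_8U.
```

View pics/z.png

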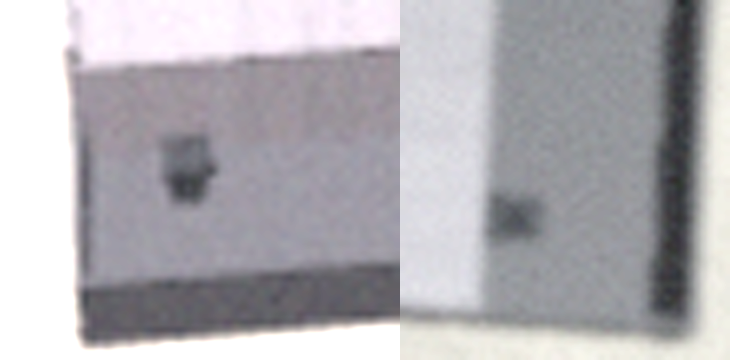

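```bash
python3 -m creep '[[[0,-4,-2,0,0,0,0],[2,-8,-4,0,0,0,0],[4,-12,-6,0,0,0,0],[5,-16,-8,0,0,0,0],[6,-20,-8,0,0,0,0],[6,-24,-8,0,0,0,0],[6,-24,-8,0,0,0,0],[6,-24,-8,0,0,0,0]]]'
python3 - <<'E'
from h import *
S=robot.read_camera("side");Tm=robot.read_camera("top")
a=S[240:270,220:320];b=Tm[180:325,55:205];e=S[110:175,180:285]
im=np.vstack([cv2.resize(a,(790,237),interpolation=cv2.INTER_CUBIC),np.hstack([cv2.resize(b,(350,340)),cv2.resize(e,(440,340),interpolation=cv2.INTER_CUBIC)])])
cv2.imwrite("pics/y.png",np.clip(im[:,:,::-1].astype(float)*1.5,0,255).astype(np.uint8))
E
```

```text
time: 44.05
tool_pos: [0.3617, -0.0067, 0.2755]
tool_rot: [3.137, -0.003, 3.068]
contact_force: [-0.5, -0.1, -0.2]
opening: 0.0461
```

View pics/y.png

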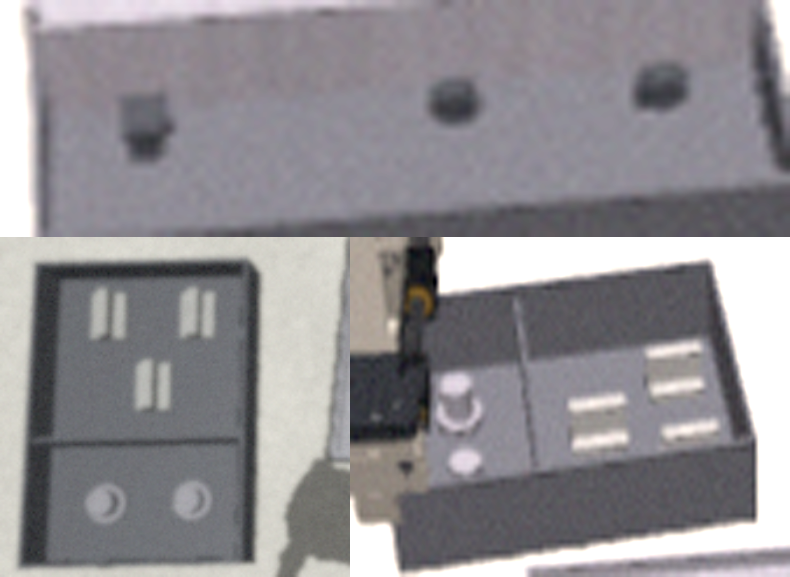

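```bash
for i in 1 2; do python3 -m creep '[[[0,0,0,0,0,0,0],[0,0,0,0,0,0,0],[0,0,0,0,0,0,0],[0,0,0,0,0,0,0],[0,0,0,0,0,0,0],[0,0,0,0,0,0,0],[0,0,0,0,0,0,0],[0,0,0,0,0,0,0]]]' | head -1; done
python3 - <<'E'
from h import *
ims={n:robot.read_camera(n) for n in("top","side")}
show("scraper",.004,"scraper",yaws=[-.1,.1],cams=("top",))
cv2.imwrite("pics/fin.png",ims["side"][:,:,::-1])
E
```

```text
time: 44.95
time: 45.75
scraper [ 0.5012 -0.3381] yaw -3.5 cost 0.037 score 0.67 ['top']
```

View pics/fin.png

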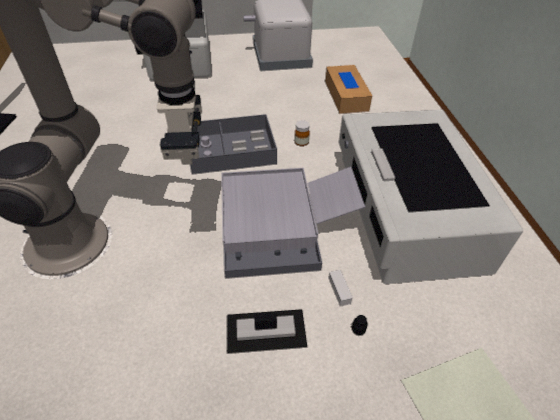

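The final view shows the deck clear, the scraper centred on the mat at (265,327), the parts in the tote, and the bystanders unmoved.

```bash
python3 -c "
from cell import robot
print(robot.hand_in())"
```

```text
the job is handed in; nothing more can be done
None
```

I finished the job and handed it in at about 46 s. All three clamp feet are in the tote's larger compartment and both bushes in the smaller one. I then swept the chips off the deck into the pan in two passes. The scraper is back upright on its mat.

- **Parts and deck:** the last pictures show all five parts in the right compartments, the deck clear, and the jar, slide box and objective in their places.
- **Scraper:** the last top-camera fit puts it within about 1 mm of the mat's centre and 1° of its direction. The fits done just after placing disagreed by up to 3 mm and about 1°. That is roughly the camera accuracy.
- **Chips, not fully confirmed:** there were four on the deck. Two lie singly in the pan. The other two show as one taller blob, which I read as two chips stacked on each other. The chip detector found nothing usable in the pan, so that count rests on the pictures alone.
- **Disturbances:** I saw no part knocked aside and no slip of the grip.

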